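# Clamp the suction nozzle onto the bench dust outlet

### The job

Set the loose steel nozzle flange-down on the flanged dust outlet so that it sits flat, swing the hinged clamp ring round the two flanges until it meets its rubber buffer, then turn the latch lever so that its hook draws the ring up snug: clearly firm by feel, but do not overtighten it. How far the lever must turn differs each time. Leave the other things on the table where they are.

Things in the scene. Friction and masses are not known exactly. Their poses are not given: they have to be found in the camera images.
- seat (a point): Centre of the top face of the fixed outlet flange (64 mm across, 6 thick), 100 mm above the table, on an upright steel pipe 44 mm across, bolted down. A conical spigot on it (30 mm across at its foot, 22 at its top, 7 high) centres the nozzle. Axes: z up, x from the latch side towards the ring's hinge, y towards the fixed clamp half. Ring hinge at x 46, y 0; latch pivot at x -94, y 34 mm.
- nozzle_mid (a point): Centre, half-way up, of the loose nozzle: an open steel pipe standing on its flange, 75 mm high in all, pipe 40 mm across, flange at its foot 64 mm across and 6 thick, bore 34, about 150 to 310 g. Grasp it by the pipe. It stands left or right of the outlet; a plain tin 66 mm across and 95 high stands on the other side.
- nozzle_base (a point): Centre of the nozzle's under face, 37.5 mm below nozzle_mid. Seated, it lies on seat, with a play of about 2 mm to each side.
- ring: Hinged half of the clamp ring, aluminium, 79 mm across, its lip top 114 mm above the table. Origin on its upright hinge axis, at table height. Yaw relative to seat: 0 shut, positive open (counter-clockwise from above, at most 1.6); starts 1.1 to 1.5 open. Moves with under 2 N at its post, stays where left. Its rubber buffer stops it at 0.01 to 0.1 rad, differing each time (unmeasured).
- ring_post (a point): On the ring's handle, an upright round steel post 14 mm across, from 108 to 167 mm above the table; this point is 148 mm above it, 98 mm from the hinge, at x -46, y -87 mm in the ring's axes. It may turn between the fingers. Pushed shut to the buffer, the post gives a clear rise of 3 to 8 N; the ring then is within the latch hook's reach.
- ring_pin (a point): Top part of the catch pin on the ring's free end, 10 mm across, 123 mm above the table (its top is at 137), 140 mm from the hinge. The latch hook passes round it and pulls it towards the latch pivot, squeezing the rubber buffer. The pull must end at 15 N or more after letting go (a fifth is lost then) and must never pass 65 N.
- latch: Steel lever with a spiral hook, level, 118 to 128 mm above the table. Origin on its upright pivot axis, at table height. Yaw relative to seat: -1.85 to -2.2 at the start, at most 0.15 at the end of travel; close it counter-clockwise from above. The hook meets the pin side at about -1.5 and draws 11 mm per rad; it is snug somewhere from -1.2 to 0, differing each time. It stays where left.
- latch_post (a point): On the latch's handle, an upright round black post 14 mm across, from 127 to 172 mm above the table; this point is 153 mm above it, 100 mm from the pivot, at x -34.3, y -93.9 mm in the latch's axes. It may turn between the fingers. Force along its arc: slack 2 N, or 3 to 7 N if pinched; above that it rises by about 5 N at 20 N of pull, 8 to 11 N when right, and 14 to 20 N at the forbidden 65 N; roughly 2 to 5 N per 0.1 rad.
- tin: The drinks tin (bystander, leave alone); origin at the centre of its underside.
- pencil_pot: The pencil pot (bystander, leave alone); origin at the centre of its underside.
- ink_roller: The ink roller (bystander, leave alone); origin at the centre of its underside.
- lino_block: The lino block (bystander, leave alone); origin at the centre of its underside.
- carving_tool: The carving tool (bystander, leave alone); origin at the centre of its underside.
- ink_jar: The ink jar (bystander, leave alone); origin at the centre of its underside.
Not all that is in view belongs to the job. What is shaped like the part that bears nozzle_mid but green or purple is not meant.

How it is judged:
By the outcome, as a careful person would: the job done as asked, in the order asked, and still so for the second after the job is handed in, with the robot touching nothing.
It also fails if it takes over 72 s, if anything falls off the work surface, if the arm or the gripper's body presses on something with over 40 N, if the wrist force passes 120 N, or if a joint passes its speed limit or range.

### The arm

A 6-joint arm with a two-finger parallel gripper is mounted at the origin on the work surface. World frame = base frame: x ahead of the robot, y to its left, z up, the work surface at z = 0. Lengths are in mm, angles in rad, forces in N, time in s.
With the tool pointing down it reaches from about 400 to 925 mm from the base axis. Payload 12.5 kg.
Tool frame: the origin (TCP) lies where the fingers leave the gripper's body, on its centre line; the fingertips stand 78 mm ahead of it and the grasp point (between the pads) lies 59 mm ahead of it (env.tip_extent is the distance from the TCP to the fingertips, in mm); z points along the fingers, y is the direction in which the jaws open and shut (so a half turn about z gives the same grasp; the last joint's range is limited). The gripper opens to 95 mm and grips with 3 to 60 N. Pads are 20 mm wide; open, the fingers measure 119 mm over their backs; the gripper's body (75 mm by 180 mm) begins 59 mm behind the grasp point.
Start: joints at [1.19, 0.491, 1.559, -0, 1.092, -0.106], TCP at [169.576, 601.566, 292.261] pointing down, gripper open.
Joint ranges: [-3.1, 3.1], [-0.84, 2.19], [0.05, 2.79], [-1.13, 4.28], [0.06, 2.93], [-2.69, 2.69]. Speed limits (rad/s): [2.22, 2.22, 2.79, 3.14, 3.14, 3.14].

### API

Orientations are given as [roll, pitch, yaw] about the fixed x, y, z axes, in that order (R = Rz(yaw) Ry(pitch) Rx(roll)).
In Python, from cell import env gives the robot as it stands. The module is installed in compiled form; this text tells all that it offers.
- The arm moves only by the tool play_rows, never from a script. Its argument "targets" is a list of rows, each an object with "linear": the shift along the tool's x, y, z in mm, a list of three; "turn": the turn about the tool's z in rad. A call has 1 to 20 rows; each row is the pose to reach, as a shift and turn from the pose commanded when the call began, along the tool's axes at that moment; what a row does not reach only later rows make up. A row lasts 1/8 s, in which the tool goes at most 62.5 mm and 10.7 degrees, less where a joint would pass 70% of its speed; a pose out of reach is approached as far as the arm can. A call with a gripper value outside its range is refused whole. "hand" is the finger opening in mm, from 0 to 95.1, set as the call begins (left out, the last holds). The fingers move at their own pace and stop on an object; the grip force is fixed at half the most. Time passes only in rows, so rows that repeat a pose let the fingers close. It gives the time, the measured TCP pose, the force and the opening at its end, in the units of the state.
- env.state(): the state, without advancing time (a new reading comes with each control period).
- env.read_camera(name): name is "scene" or "top"; returns (picture, depth): 480x640x3 uint8, red, green, blue; 480x640 float32, mm along the optical axis (not along the pixel's ray), 0 where there is no reading.
- env.camera_params(name): a dict with "fx", "fy", "cx", "cy" (pixels), "R" (3x3) and "t" (3): a world point X has camera coordinates R X + t. Camera axes: x right, y down, z forward; pixel columns grow to the right and rows downward; lengths in mm; the calibration is good to about 2 mm. A picture is of the moment at which its call begins. camera_params takes no time and is no camera call.
- env.job_done(): hands the job in, once; it reports no verdict.
The state is a dict: "t": time; "joints": joint angles; "qvel": joint speeds; "tau": joint torques, N m; "eef_pos": TCP position; "tcp_rot": TCP orientation; "ft_force": force on the tool from outside, world axes, zero at the start; "moment": the same for the moment, N m; "opening": opening from 0.0 (shut) to 1.0 (fully open).
Only numpy, scipy, OpenCV 4.12 (cv2) and the standard library are available. Lean on these libraries where they do the work, as an engineer would, in place of code of your own. Each camera call takes 0.05 s, during which the arm holds its last target.

## Working session

There is one attempt and no reset: what is moved stays moved. The work goes in short steps, Python scripts to look and compute and a tool call to move; the robot and the scene stay as the last step left them, time stands still between calls to the robot, and variables do not carry over. Pictures are saved under pics/ and viewed, and the job is handed in when it is done.

Besides the shell and the picture viewer there is one more tool, called after "Call:" as name(argument=value, ...) on one line, values as JSON. play_rows: Moves the arm, as the interface text tells. Its arguments: {"type":"object","properties":{"targets":{"type":"array","items":{"type":"object","properties":{"linear":{"type":"array","items":{"type":"number"}},"turn":{"type":"number"}}}},"hand":{"type":"number"}},"required":["targets"]}

```bash
mkdir -p pics; python3 - <<'E'
from cell import env
import cv2,numpy as np
s=env.state();print({k:np.round(v,3).tolist() for k,v in s.items()}, env.tip_extent)
for n in("scene","top"):
    p,d=env.read_camera(n);cv2.imwrite(f"pics/{n}0.png",p[:,:,::-1]);np.save(f"{n}0_d.npy",d);np.save(f"{n}0_p.npy",p)
    c=env.camera_params(n);print(n,{k:np.round(v,3).tolist() for k,v in c.items()})
E
```

```text
{'t': 0.0, 'joints': [1.19, 0.492, 1.559, -0.0, 1.092, -0.106], 'qvel': [-0.001, -0.0, 0.002, -0.001, 0.001, -0.0], 'tau': [-0.002, -61.265, -25.817, 0.069, 0.048, -0.0], 'eef_pos': [169.512, 601.401, 291.683], 'tcp_rot': [-3.14, -0.0, 2.867], 'ft_force': [-0.093, 0.225, -1.416], 'moment': [-0.053, -0.002, -0.026], 'opening': 1.002} 77.60000000000001
scene {'fx': 603.48, 'fy': 603.48, 'cx': 327.167, 'cy': 244.977, 'R': [[-0.596, 0.803, -0.011], [0.674, 0.492, -0.55], [-0.437, -0.335, -0.835]], 't': [308.881, -316.633, 1587.367]}
top {'fx': 444.795, 'fy': 444.795, 'cx': 325.638, 'cy': 242.749, 'R': [[0.005, -1.0, 0.005], [-0.992, -0.006, -0.124], [0.124, -0.005, -0.992]], 't': [31.225, 565.769, 1202.564]}
```

View pics/scene0.png

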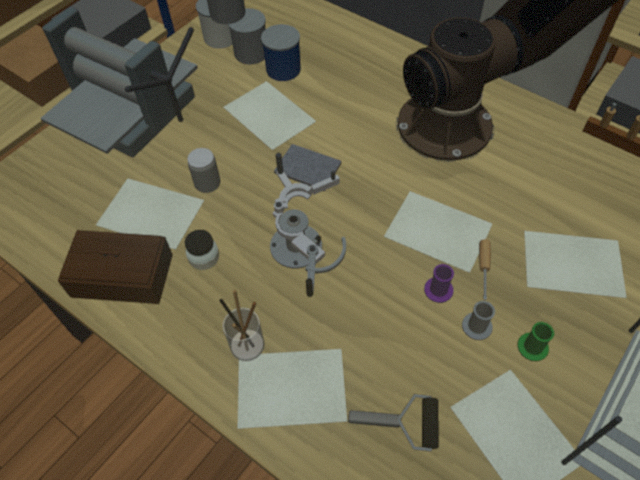

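View pics/top0.png

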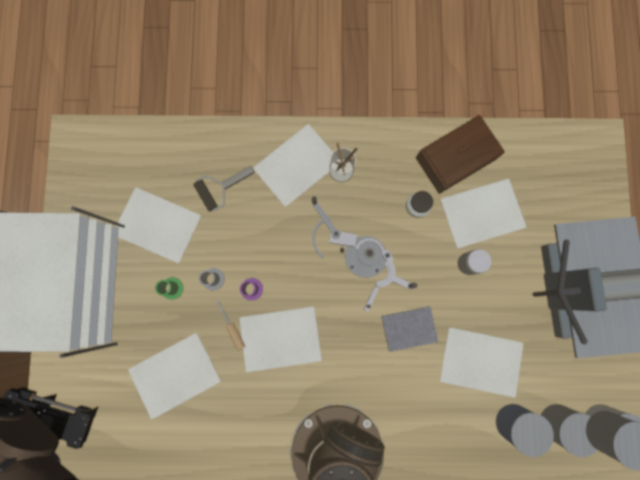

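Scene view: the outlet with its ring and latch is near (295,240). The nozzle-shaped parts are steel grey at (480,320), purple at (440,282) and green at (536,340). In the top view the same parts are the outlet at (368,255), grey at (212,280), purple at (252,289) and green at (170,288). The plain grey tin at (203,170) could also be confused with the nozzle, but it has no flange. I choose the grey one and check it in a close crop.

```bash
python3 - <<'E'
import cv2,numpy as np
a=cv2.imread("pics/top0.png");b=cv2.imread("pics/scene0.png")
cv2.imwrite("pics/c1.png",cv2.resize(a[185:325,295:435],(600,600),interpolation=cv2.INTER_CUBIC))
cv2.imwrite("pics/c2.png",cv2.resize(b[140:310,240:370],None,fx=3.5,fy=3.5,interpolation=cv2.INTER_CUBIC))
t=cv2.resize(a[240:330,140:280],None,fx=4,fy=4,interpolation=cv2.INTER_CUBIC)
cv2.imwrite("pics/c3.png",t)
E
```

```text
(no output)
```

View pics/c1.png

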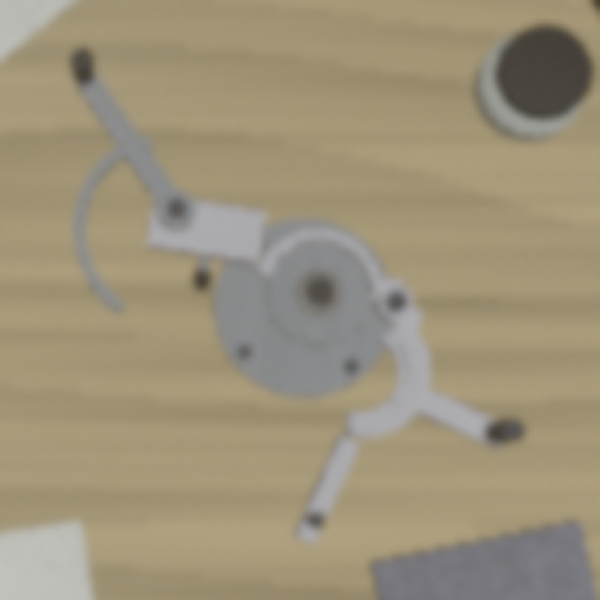

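View pics/c2.png

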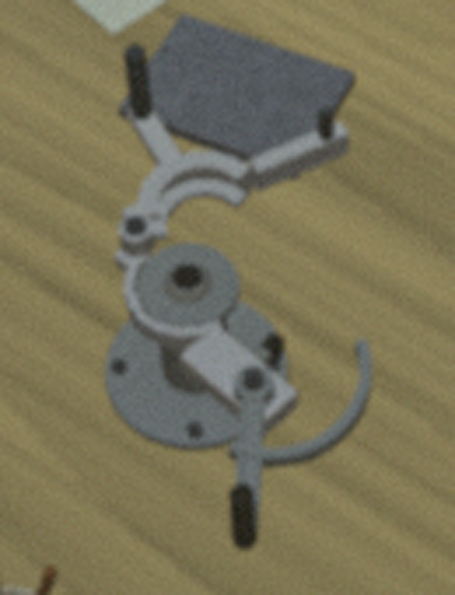

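View pics/c3.png

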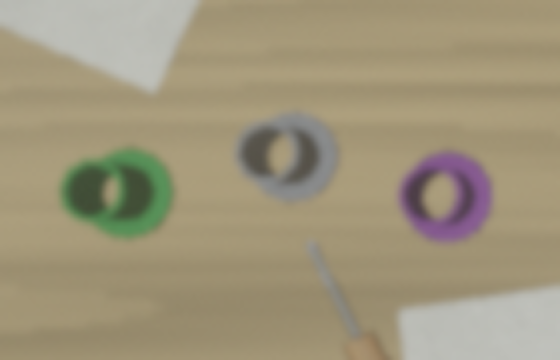

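The crops confirm it: the grey part at top (212,280) is a steel open pipe on a flange. Its neighbours are green and purple. Next I measure.

```bash
cat > h.py <<'E'
import numpy as np,cv2
from cell import env
def ray(n,uv):
    c=env.camera_params(n);R=np.array(c["R"]);t=np.array(c["t"])
    uv=np.atleast_2d(uv).astype(float)
    d=np.c_[(uv[:,0]-c["cx"])/c["fx"],(uv[:,1]-c["cy"])/c["fy"],np.ones(len(uv))]
    return -R.T@t, d@R
def onz(n,uv,z):
    o,d=ray(n,uv);return o+d*((z-o[2])/d[:,2])[:,None]
def cloud(n,d):
    v,u=np.mgrid[0:480,0:640];o,r=ray(n,np.c_[u.ravel(),v.ravel()])
    P=o+r*d.reshape(-1,1);P[d.ravel()==0]=np.nan;return P.reshape(480,640,3)
def proj(n,X):
    c=env.camera_params(n);q=np.atleast_2d(X)@np.array(c["R"]).T+np.array(c["t"])
    return np.c_[q[:,0]/q[:,2]*c["fx"]+c["cx"],q[:,1]/q[:,2]*c["fy"]+c["cy"]]
def tri(uva,uvb):
    oa,da=ray("scene",uva);ob,db=ray("top",uvb);da=da[0]/np.linalg.norm(da);db=db[0]/np.linalg.norm(db)
    A=np.c_[da,-db];s=np.linalg.lstsq(A,ob-oa,rcond=None)[0];pa=oa+da*s[0];pb=ob+db*s[1]
    return (pa+pb)/2,np.linalg.norm(pa-pb)
E
python3 - <<'E'
from h import *
f=140/600
g=lambda x,y:(295+x*f-0.4,185+y*f-0.4)
k=lambda x,y:(240+x/3.5-.36,140+y/3.5-.36)
T=dict(seat=(g(320,290),107),hinge=(g(396,300),120),pivot=(g(176,208),130),lpost=(g(82,60),172),rpost=(g(512,430),167),pin=(g(315,519),137))
S=dict(seat=k(187,276),hinge=k(134,226),pivot=k(254,380),lpost=k(242,493),rpost=k(134,50),pin=k(326,113))
for n in T:
    print(n,onz("top",T[n][0],T[n][1])[0].round(1),[x.round(1) for x in tri(S[n],T[n][0])])
D=np.load("top0_d.npy");P=cloud("top",D)
w=P[230:275,340:400].reshape(-1,3);m=(w[:,2]>90)&(w[:,2]<112)
print(m.sum(),np.percentile(w[m],[2,50,98],axis=0).round(1))
print("table z",np.nanmedian(P[300:330,100:140,2]))
for n in("top","scene"):
    D=np.load(n+"0_d.npy");P=cloud(n,D)
    r=P[262:300,185:240] if n=="top" else P[290:345,455:505]
    w=r.reshape(-1,3);m=w[:,2]>60;print(n,"nozzle top pts",m.sum(),np.nanmin(w[m],0).round(1),np.nanmax(w[m],0).round(1),np.nanmedian(w[m],0).round(1))
E
```

```text
seat [532.2 -79.4 107. ] [array([532.1, -79.3, 108.5]), np.float64(0.1)]
hinge [ 525.1 -123.9  120. ] [array([ 525.7, -124.8,  116.7]), np.float64(1.1)]
pivot [578.8   9.2 130. ] [array([579.,   9., 130.]), np.float64(0.4)]
lpost [659.7  65.5 172. ] [array([660.4,  65. , 170.3]), np.float64(1.1)]
rpost [ 446.  -182.8  167. ] [array([ 446.5, -183.5,  167.4]), np.float64(1.9)]
pin [394.4 -72.5 137. ] [array([394.8, -73.5, 134.3]), np.float64(1.8)]
828 [[ 491.1 -133.9   92.3]
 [ 541.8  -73.4  102. ]
 [ 579.8   -5.4  111.7]]
table z 2.1134505421794074
top nozzle top pts 109 [435.4 262.9  60.2] [485.6 373.9  80.7] [464.8 354.1  74.5]
scene nozzle top pts 234 [442.3 330.   60.1] [488.4 372.3  80. ] [462.3 350.7  72.6]
```

```bash
python3 - <<'E'
from h import *
F=6
seat=np.array([532.2,-79.4,0]);yaw=-1.711
def ov(n,x0,y0,w,h,name,F=6):
    im=np.load(n+"0_p.npy")[:,:,::-1][y0:y0+h,x0:x0+w]
    im=cv2.resize(im,None,fx=F,fy=F,interpolation=cv2.INTER_CUBIC);raw=im.copy()
    a=np.linspace(0,2*np.pi,80)
    for r,z,c in((32,100,(0,0,255)),(39.5,114,(0,255,0)),(11,107,(255,0,0)),(28,114,(255,255,0))):
        q=proj(n,np.c_[seat[0]+r*np.cos(a),seat[1]+r*np.sin(a),a*0+z]);q=((q-[x0,y0]+.5)*F).astype(int)
        cv2.polylines(im,[q],True,c,1)
    cv2.imwrite(name,np.hstack([raw,im]))
ov("top",340,225,62,65,"pics/o1.png")
ov("scene",265,195,60,70,"pics/o2.png")
for n,o in (("top",(150,225)),("scene",(0,0))):
    P=cloud(n,np.load(n+"0_d.npy"))
    if n=="top":
        for nm,(u0,u1,v0,v1) in dict(pot=(325,360,145,185),jar=(405,435,188,218),tin=(455,495,245,277),roller=(190,255,165,215),box=(415,505,115,192),lino=(380,440,305,352)).items():
            w=P[v0:v1,u0:u1].reshape(-1,3);m=w[:,2]>12
            if m.any(): print(nm,m.sum(),np.percentile(w[m],[3,97],axis=0).round(0).tolist(),np.nanmax(w[:,2]).round())
# nozzle
p=np.load("top0_p.npy");hsv=cv2.cvtColor(p,cv2.COLOR_RGB2HSV)
m=((hsv[...,1]<50)).astype(np.uint8)*255
M=m[262:300,190:240];print("grey bbox",np.array(cv2.boundingRect(M))+[190,262,0,0])
g=lambda x,y:(140+x/4-.4,240+y/4-.4)
print("rim",onz("top",g(265,152),75),"flange",onz("top",g(292,156),6))
E
```

```text
pot 649 [[748.0, -41.0, 17.0], [817.0, 24.0, 166.0]] 184.0
jar 578 [[645.0, -253.0, 21.0], [704.0, -195.0, 74.0]] 77.0
tin 670 [[484.0, -395.0, 20.0], [541.0, -338.0, 99.0]] 101.0
roller 756 [[665.0, 254.0, 15.0], [779.0, 403.0, 34.0]] 38.0
box 3697 [[729.0, -432.0, 29.0], [896.0, -237.0, 90.0]] 107.0
lino 897 [[282.0, -262.0, 12.0], [381.0, -134.0, 18.0]] 20.0
grey bbox [198 268  42  23]
rim [[465.19410505 353.00312936  75.        ]] flange [[465.55111477 352.08696128   6.        ]]
```

View pics/o1.png

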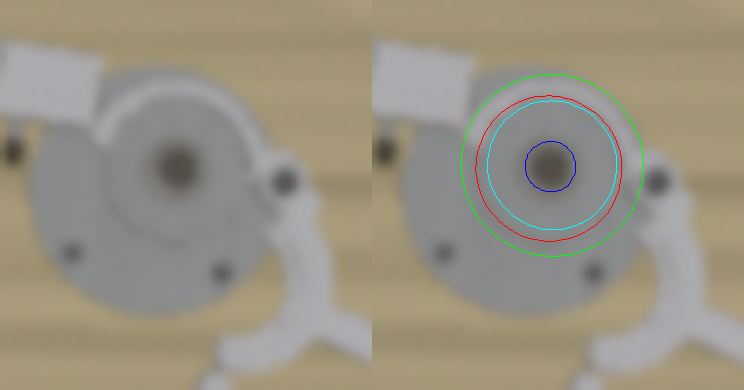

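View pics/o2.png

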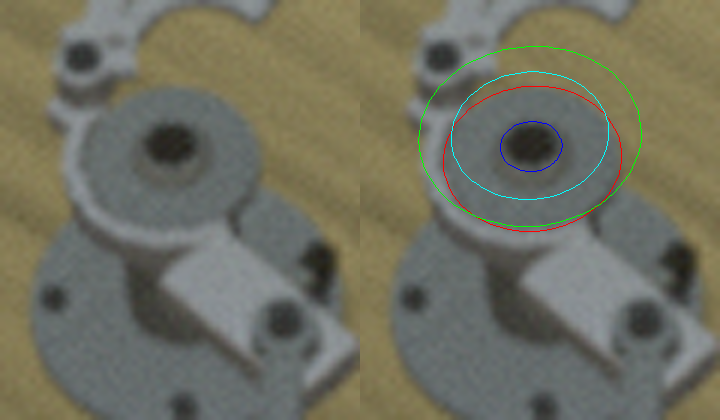

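Everything matches the sizes given: seat to hinge 45.5, seat to pivot 100, hinge to pin 140.6, hinge to ring post 98.7, pivot to latch post 98.6. The results are seat ≈ (532,-79), seat yaw ≈ -1.711, ring ≈ 1.26, latch ≈ -2.05 and nozzle ≈ (465,352). In the overlay the fixed half does not overhang the flange, so the nozzle can go in from above. Moving over the nozzle now.

Call:
play_rows(targets=[{"linear": [-44,-20,10],"turn": 0.16},{"linear": [-88,-40,20],"turn": 0.32},{"linear": [-132,-60,30],"turn": 0.48},{"linear": [-176,-80,40],"turn": 0.64},{"linear": [-220,-100,50],"turn": 0.8},{"linear": [-264,-120,60],"turn": 0.96},{"linear": [-308,-140,70],"turn": 1.12},{"linear": [-352.2,-159.8,80],"turn": 1.296},{"linear": [-352.2,-159.8,80],"turn": 1.296},{"linear": [-352.2,-159.8,80],"turn": 1.296},{"linear": [-352.2,-159.8,80],"turn": 1.296}], hand=95)

```text
t: 1.48
eef_pos: [464.4, 352.9, 212.5]
tcp_rot: [3.142, -0.0, 1.573]
ft_force: [0.4, -0.2, -0.1]
opening: 0.999
```

Call:
play_rows(targets=[{"linear": [0,0,30],"turn": 0},{"linear": [0,0,60],"turn": 0},{"linear": [0,0,85],"turn": 0},{"linear": [0,0,98],"turn": 0},{"linear": [0,0,98],"turn": 0},{"linear": [0,0,98],"turn": 0}])

```text
t: 2.22
eef_pos: [465.3, 352.6, 115.1]
tcp_rot: [3.141, -0.001, 1.571]
ft_force: [0.1, -0.3, 0.1]
opening: 0.994
```

```bash
python3 - <<'E'
from h import *
print(env.state()["eef_pos"])
p,d=env.read_camera("scene");cv2.imwrite("pics/s1.png",cv2.resize(p[210:400,380:620,::-1],None,fx=3,fy=3))
E
```

```text
[465.33371974 352.6069531  115.14231879]
```

View pics/s1.png

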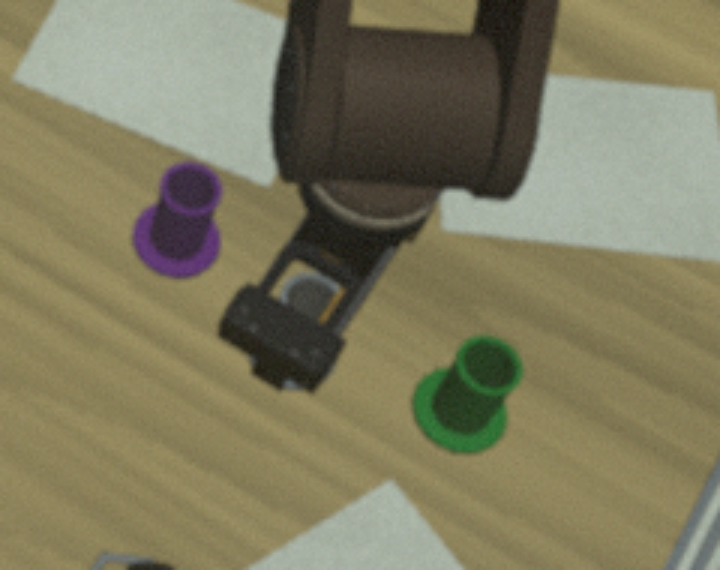

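The grey nozzle's rim shows between the open fingers, at crop (310,298). The purple and green parts stand clear. Closing now.

Call:
play_rows(targets=[{"linear": [0,0,0],"turn": 0},{"linear": [0,0,0],"turn": 0},{"linear": [0,0,0],"turn": 0},{"linear": [0,0,0],"turn": 0},{"linear": [0,0,0],"turn": 0},{"linear": [0,0,0],"turn": 0},{"linear": [0,0,0],"turn": 0},{"linear": [0,0,0],"turn": 0}], hand=30)

```text
t: 3.28
eef_pos: [465.2, 352.2, 114.2]
tcp_rot: [-3.142, -0.0, 1.571]
ft_force: [-0.6, 0.8, -0.4]
opening: 0.413
```

Call:
play_rows(targets=[{"linear": [0,0,-30],"turn": 0},{"linear": [0,0,-70],"turn": 0},{"linear": [0,0,-115],"turn": 0},{"linear": [0,0,-150],"turn": 0},{"linear": [0,0,-160],"turn": 0},{"linear": [0,0,-160],"turn": 0},{"linear": [0,0,-160],"turn": 0}])

```text
t: 4.15
eef_pos: [464.9, 351.9, 272.5]
tcp_rot: [-3.139, 0.001, 1.571]
ft_force: [-0.0, 0.5, -1.9]
opening: 0.413
```

Call:
play_rows(targets=[{"linear": [-20,3,0],"turn": 0},{"linear": [-55,8.5,0],"turn": 0},{"linear": [-95,14.7,0],"turn": 0},{"linear": [-135,21,0],"turn": 0},{"linear": [-175,27,0],"turn": 0},{"linear": [-215,33.3,0],"turn": 0},{"linear": [-255,39.5,0],"turn": 0},{"linear": [-295,45.7,0],"turn": 0},{"linear": [-335,52,0],"turn": 0},{"linear": [-375,58,0],"turn": 0},{"linear": [-410,63.5,0],"turn": 0},{"linear": [-431.6,66.9,0],"turn": 0},{"linear": [-431.6,66.9,0],"turn": 0},{"linear": [-431.6,66.9,0],"turn": 0},{"linear": [-431.6,66.9,0],"turn": 0}])

```text
t: 6.02
eef_pos: [531.9, -78.7, 274.1]
tcp_rot: [-3.141, -0.0, 1.572]
ft_force: [0.1, 0.4, -2.4]
opening: 0.415
```

```bash
python3 - <<'E'
from h import *
s=env.state();print(s["eef_pos"],s["ft_force"],s["t"])
p,d=env.read_camera("scene");cv2.imwrite("pics/s2.png",cv2.resize(p[110:310,200:400,::-1],None,fx=3,fy=3))
E
```

```text
[531.85576925 -78.74948242 274.12314288] [ 0.10263898  0.36239664 -2.40191284] 6.025
```

View pics/s2.png

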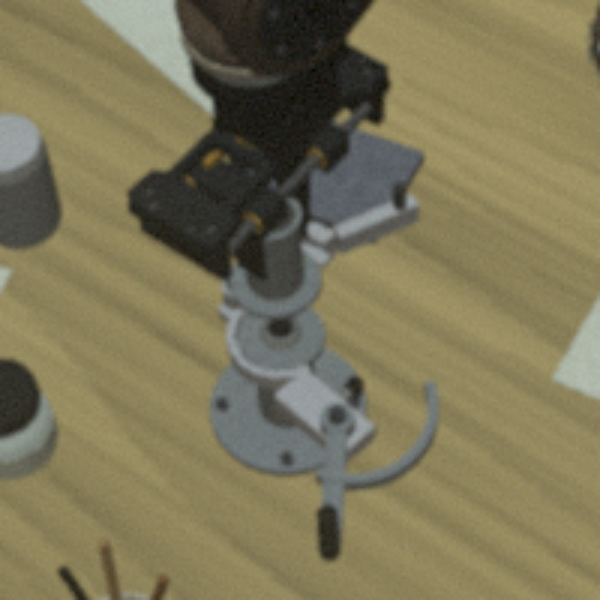

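The nozzle hangs upright over the spigot, with its flange at crop (280,290) and the outlet at (280,335). Lowering in stages.

Call:
play_rows(targets=[{"linear": [0,0,20],"turn": 0},{"linear": [0,0,40],"turn": 0},{"linear": [0,0,50],"turn": 0},{"linear": [0,0,54],"turn": 0},{"linear": [0,0,57],"turn": 0},{"linear": [0,0,57],"turn": 0},{"linear": [0,0,57],"turn": 0}])

```text
t: 6.95
eef_pos: [532.2, -79.5, 217.6]
tcp_rot: [3.141, 0.0, 1.571]
ft_force: [-0.4, -0.5, -2.1]
opening: 0.415
```

Call:
play_rows(targets=[{"linear": [0,0,1],"turn": 0},{"linear": [0,0,2],"turn": 0},{"linear": [0,0,3],"turn": 0},{"linear": [0,0,4],"turn": 0},{"linear": [0,0,4],"turn": 0}])

```text
t: 7.58
eef_pos: [532.1, -79.4, 214.1]
tcp_rot: [3.141, 0.0, 1.571]
ft_force: [-3.5, 1.6, 10.6]
opening: 0.407
```

Contact comes at the expected height (214.1, expected 214.2) with about 12 N. Releasing.

Call:
play_rows(targets=[{"linear": [0,0,0],"turn": 0},{"linear": [0,0,0],"turn": 0},{"linear": [0,0,0],"turn": 0},{"linear": [0,0,0],"turn": 0},{"linear": [0,0,0],"turn": 0},{"linear": [0,0,-30],"turn": 0},{"linear": [0,0,-70],"turn": 0},{"linear": [0,0,-100],"turn": 0},{"linear": [0,0,-100],"turn": 0}], hand=75)

```text
t: 8.7
eef_pos: [532.5, -79.5, 315.2]
tcp_rot: [3.138, 0.001, 1.571]
ft_force: [-0.6, -0.5, -1.0]
opening: 0.785
```

```bash
python3 - <<'E'
from h import *
s=env.state();print(s["eef_pos"],s["tcp_rot"],s["t"])
p,d=env.read_camera("scene");cv2.imwrite("pics/s3.png",cv2.resize(p[120:310,220:380,::-1],None,fx=3,fy=3))
P=cloud("scene",d);w=P[190:260,265:325].reshape(-1,3);
m=(w[:,2]>168)&(w[:,2]<182)&(abs(w[:,0]-532)<30)&(abs(w[:,1]+79)<30);print(m.sum(),np.median(w[m],0),np.percentile(w[m],[3,97],axis=0))
E
```

```text
[532.51326098 -79.48292493 315.15431364] [3.13771394e+00 1.00262718e-03 1.57089037e+00] 8.7
152 [530.47973275 -82.20449779 173.87707261] [[511.85873013 -98.91790073 168.64190492]
 [551.93745567 -60.32561067 177.77478788]]
```

View pics/s3.png

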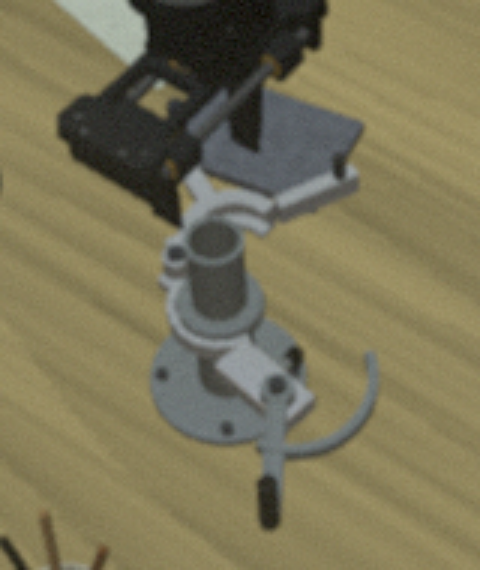

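The nozzle is seated: its rim is at z ≈ 175, centred on (532,-80), and the crop shows it upright on the outlet. Next is the ring post at about (447,-183).

Call:
play_rows(targets=[{"linear": [-15,-12,4],"turn": 0.13},{"linear": [-30,-24,8],"turn": 0.27},{"linear": [-45,-37,12],"turn": 0.4},{"linear": [-60,-50,16],"turn": 0.54},{"linear": [-75,-61,20],"turn": 0.67},{"linear": [-90,-73,24],"turn": 0.8},{"linear": [-103.8,-85.3,24],"turn": 0.934},{"linear": [-103.8,-85.3,24],"turn": 0.934},{"linear": [-103.8,-85.3,24],"turn": 0.934}], hand=38)

```text
t: 9.88
eef_pos: [446.9, -182.9, 288.6]
tcp_rot: [-3.141, 0.0, 0.639]
ft_force: [0.1, 0.8, 0.1]
opening: 0.401
```

Call:
play_rows(targets=[{"linear": [0,0,25],"turn": 0},{"linear": [0,0,50],"turn": 0},{"linear": [0,0,70],"turn": 0},{"linear": [0,0,83],"turn": 0},{"linear": [0,0,83],"turn": 0},{"linear": [0,0,83],"turn": 0}])

```text
t: 10.62
eef_pos: [447.1, -183.2, 206.7]
tcp_rot: [3.141, -0.0, 0.637]
ft_force: [0.2, 1.5, -0.4]
opening: 0.402
```

```bash
python3 - <<'E'
from h import *
s=env.state();print(s["eef_pos"],s["tcp_rot"],s["t"],s["joints"].round(2) if hasattr(s["joints"],"round") else s["joints"])
p,d=env.read_camera("scene");cv2.imwrite("pics/s4.png",cv2.resize(p[120:310,220:380,::-1],None,fx=3,fy=3))
E
```

```text
[ 447.11616093 -183.18138122  206.69646728] [ 3.14097668e+00 -3.87737605e-04  6.37411521e-01] 10.625 [-0.53  0.41  1.99  0.    0.74  0.41]
```

View pics/s4.png

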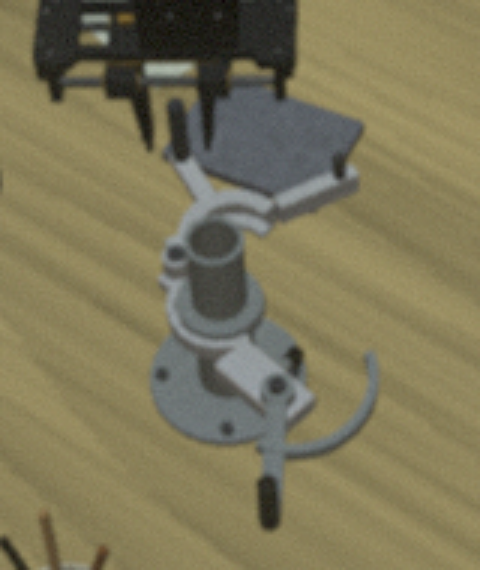

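The post stands between the fingers, at crop (180,130). I close to a loose cage and swing it along the arc.

Call:
play_rows(targets=[{"linear": [0,0,0],"turn": 0},{"linear": [0,0,0],"turn": 0},{"linear": [0,0,0],"turn": 0},{"linear": [0,0,0],"turn": 0}], hand=20)

```text
t: 11.18
eef_pos: [446.8, -183.2, 206.3]
tcp_rot: [3.142, -0.0, 0.637]
ft_force: [-0.1, -0.4, 0.9]
opening: 0.21
```

Call:
play_rows(targets=[{"linear": [0.5,-9.8,0],"turn": 0.1},{"linear": [2,-19.5,0],"turn": 0.2},{"linear": [4.4,-29,0],"turn": 0.3},{"linear": [7.7,-38.2,0],"turn": 0.4},{"linear": [12,-47,0],"turn": 0.5},{"linear": [17.1,-55.3,0],"turn": 0.6},{"linear": [23,-63.1,0],"turn": 0.7},{"linear": [29.7,-70.3,0],"turn": 0.8},{"linear": [37.1,-76.8,0],"turn": 0.9},{"linear": [45,-82.5,0],"turn": 1.0},{"linear": [45,-82.5,0],"turn": 1.0}])

```text
t: 12.55
eef_pos: [434.0, -89.8, 206.2]
tcp_rot: [-3.141, -0.0, -0.362]
ft_force: [-0.6, -0.2, 0.2]
opening: 0.209
```

```bash
python3 - <<'E'
from h import *
s=env.state();print(s["eef_pos"],s["tcp_rot"],s["t"],s["ft_force"])
p,d=env.read_camera("scene");cv2.imwrite("pics/s5.png",cv2.resize(p[120:310,220:380,::-1],None,fx=3,fy=3))
E
```

```text
[434.03006283 -89.81367777 206.23627035] [-3.14149545e+00 -8.88368423e-05 -3.61689309e-01] 12.55 [-0.64681925 -0.17266421  0.1894213 ]
```

View pics/s5.png

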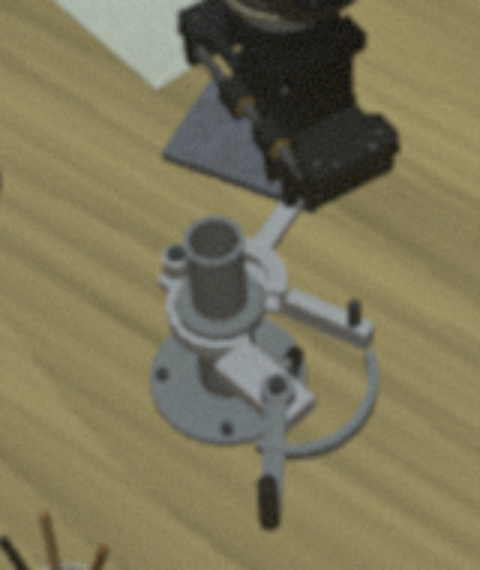

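The ring swings freely. The pin, at crop (355,310), will pass inside the hook tip at (370,355). Approaching the buffer in small steps.

Call:
play_rows(targets=[{"linear": [0.1,-3.9,0],"turn": 0.04},{"linear": [0.3,-7.8,0],"turn": 0.08},{"linear": [0.7,-11.7,0],"turn": 0.12},{"linear": [1.2,-15.6,0],"turn": 0.16},{"linear": [1.2,-15.6,0],"turn": 0.16}])

```text
t: 13.22
eef_pos: [440.6, -76.2, 206.2]
tcp_rot: [-3.141, 0.0, -0.521]
ft_force: [-0.0, 0.1, -0.6]
opening: 0.211
```

Call:
play_rows(targets=[{"linear": [0,-2,0],"turn": 0.02},{"linear": [0.1,-4,0],"turn": 0.04},{"linear": [0.1,-4,0],"turn": 0.04}])

```text
t: 13.6
eef_pos: [442.7, -72.5, 206.2]
tcp_rot: [-3.141, 0.0, -0.563]
ft_force: [0.2, 0.4, -0.5]
opening: 0.211
```

Call:
play_rows(targets=[{"linear": [0,-1,0],"turn": 0.01},{"linear": [0,-2,0],"turn": 0.02},{"linear": [0,-2,0],"turn": 0.02}])

```text
t: 13.98
eef_pos: [443.8, -70.8, 206.2]
tcp_rot: [-3.141, 0.0, -0.583]
ft_force: [0.6, 0.7, 0.1]
opening: 0.213
```

Call:
play_rows(targets=[{"linear": [0,-1,0],"turn": 0.01},{"linear": [0,-2,0],"turn": 0.02},{"linear": [0,-2,0],"turn": 0.02}])

```text
t: 14.35
eef_pos: [444.9, -69.1, 206.2]
tcp_rot: [-3.141, 0.0, -0.603]
ft_force: [-0.5, 0.6, -0.6]
opening: 0.212
```

```bash
python3 - <<'E'
from h import *
s=env.state();print(s["eef_pos"],s["tcp_rot"],s["t"],s["ft_force"])
for n in("scene","top"):
    p,d=env.read_camera(n);np.save(n+"6_p.npy",p);np.save(n+"6_d.npy",d)
    c=p[120:310,220:380,::-1] if n=="scene" else p[190:310,300:420,::-1]
    cv2.imwrite(f"pics/{n}6.png",cv2.resize(c,None,fx=3,fy=3) if n=="scene" else cv2.resize(c,(600,600),interpolation=cv2.INTER_CUBIC))
E
```

```text
[444.87818196 -69.10137733 206.20408797] [-3.14145576e+00  3.70336534e-05 -6.03358000e-01] 14.35 [-0.45072492  0.64612814 -0.62311453]
```

View pics/scene6.png

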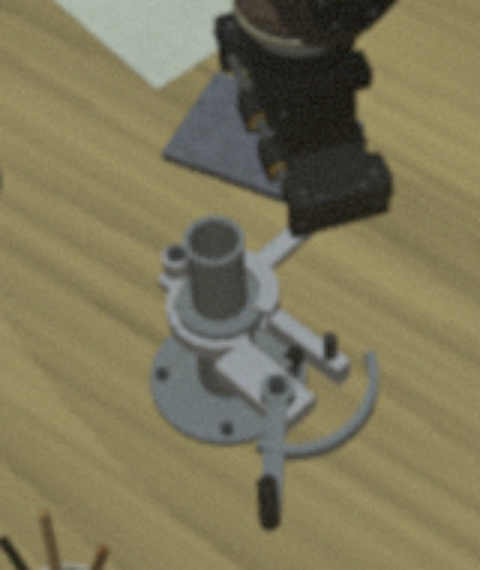

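View pics/top6.png

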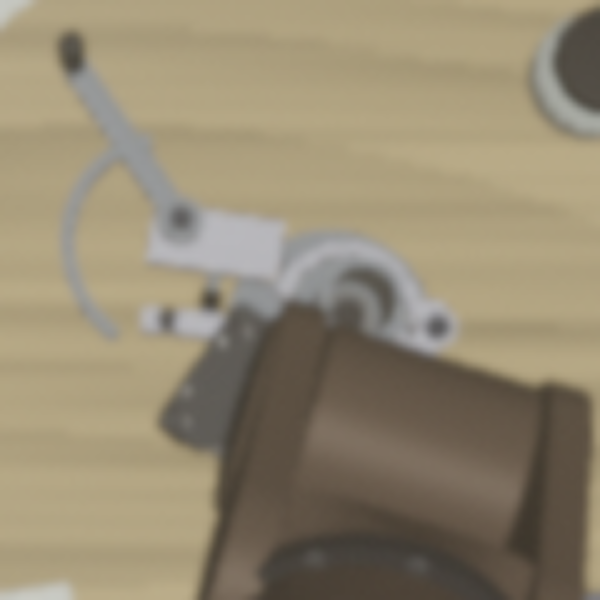

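The pin is inside the hook at top crop (167,320) and the ring arm almost touches the rubber buffer at (210,298). I keep pushing until the force rises.

Call:
play_rows(targets=[{"linear": [0,-1,0],"turn": 0.01},{"linear": [0,-2,0],"turn": 0.02},{"linear": [0,-2,0],"turn": 0.02}])

```text
t: 14.82
eef_pos: [445.6, -68.1, 206.2]
tcp_rot: [3.14, 0.0, -0.623]
ft_force: [-4.8, -10.0, 1.8]
opening: 0.21
```

Call:
play_rows(targets=[{"linear": [0,-1,0],"turn": 0.01},{"linear": [0,-2,0],"turn": 0.02},{"linear": [0,-2,0],"turn": 0.02}])

```text
t: 15.2
eef_pos: [446.1, -67.5, 206.1]
tcp_rot: [3.138, 0.001, -0.642]
ft_force: [-11.3, -24.3, 2.7]
opening: 0.211
```

The force rises clearly (11 N, then 27 N), so the ring is on the buffer. I back off, open and lift.

Call:
play_rows(targets=[{"linear": [0,2,0],"turn": -0.02},{"linear": [0,4,0],"turn": -0.03},{"linear": [0,6,0],"turn": -0.03},{"linear": [0,6,0],"turn": -0.03}])

```text
t: 15.7
eef_pos: [443.6, -70.7, 206.2]
tcp_rot: [-3.141, -0.0, -0.614]
ft_force: [0.8, -0.1, -0.9]
opening: 0.21
```

Call:
play_rows(targets=[{"linear": [0,0,0],"turn": 0},{"linear": [0,0,0],"turn": 0},{"linear": [0,0,0],"turn": 0},{"linear": [0,0,-20],"turn": 0},{"linear": [0,0,-60],"turn": 0},{"linear": [0,0,-85],"turn": 0},{"linear": [0,0,-85],"turn": 0},{"linear": [0,0,-85],"turn": 0}], hand=32)

```text
t: 16.7
eef_pos: [443.2, -70.6, 290.5]
tcp_rot: [3.141, 0.001, -0.613]
ft_force: [0.1, 0.5, -0.3]
opening: 0.337
```

```bash
python3 - <<'E'
from h import *
s=env.state();print(s["eef_pos"],s["tcp_rot"],s["t"],s["ft_force"],s["joints"])
for n in("scene","top"):
    p,d=env.read_camera(n);np.save(n+"7_p.npy",p);np.save(n+"7_d.npy",d)
    c=p[120:310,220:380,::-1] if n=="scene" else p[190:310,300:420,::-1]
    cv2.imwrite(f"pics/{n}7.png",cv2.resize(c,None,fx=3,fy=3) if n=="scene" else cv2.resize(c,(600,600),interpolation=cv2.INTER_CUBIC))
E
```

```text
[443.23012103 -70.61745077 290.45772475] [ 3.14142496e+00  9.14431869e-04 -6.13324252e-01] 16.7 [ 0.09429727  0.46220969 -0.26852999] [-3.05410060e-01  2.43603046e-01  1.97192047e+00  1.46693543e-04
  9.26991392e-01  1.87862234e+00]
```

View pics/scene7.png

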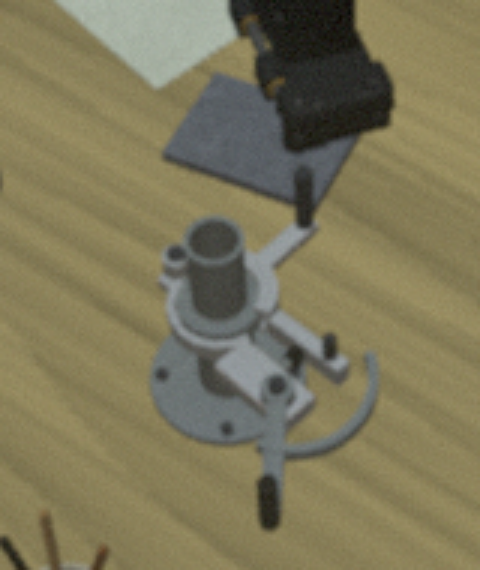

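View pics/top7.png

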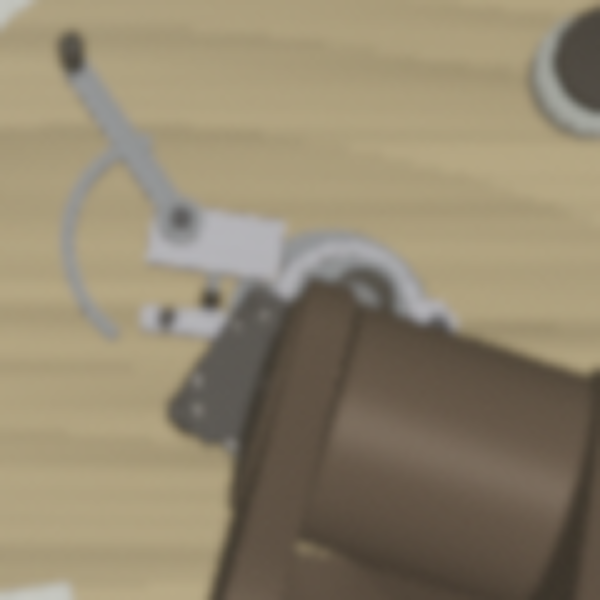

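The ring is shut at its buffer, with the pin at top crop (167,320) inside the hook sweep. Moving to the latch post at about (661,66).

Call:
play_rows(targets=[{"linear": [10,-23.7,0],"turn": -0.122},{"linear": [20,-47.3,0],"turn": -0.244},{"linear": [29.8,-71,0],"turn": -0.366},{"linear": [39.8,-94.6,0],"turn": -0.488},{"linear": [49.7,-118.3,0],"turn": -0.61},{"linear": [59.7,-142,0],"turn": -0.732},{"linear": [69.6,-165.6,0],"turn": -0.854},{"linear": [79.6,-189.3,0],"turn": -0.976},{"linear": [89.5,-213,0],"turn": -1.098},{"linear": [99.5,-236.6,0],"turn": -1.22},{"linear": [99.5,-236.6,0],"turn": -1.22},{"linear": [99.5,-236.6,0],"turn": -1.22}], hand=38)

```text
t: 18.3
eef_pos: [660.5, 65.3, 290.2]
tcp_rot: [-3.141, 0.002, 0.605]
ft_force: [-0.6, 0.7, 0.3]
opening: 0.403
```

```bash
python3 - <<'E'
from h import *
s=env.state();print(s["eef_pos"],s["tcp_rot"],s["t"],s["ft_force"],s["joints"])
for n in("scene",):
    p,d=env.read_camera(n)
    c=p[120:310,220:380,::-1]
    cv2.imwrite(f"pics/{n}8.png",cv2.resize(c,None,fx=3,fy=3))
E
```

```text
[660.52198753  65.29917825 290.20993179] [-3.14056378e+00  1.50016251e-03  6.04982783e-01] 18.3 [-0.563033    0.71566236  0.30604322] [-9.07128231e-04  5.49506046e-01  1.45728179e+00 -9.47880158e-06
  1.13662388e+00  9.64911182e-01]
```

View pics/scene8.png

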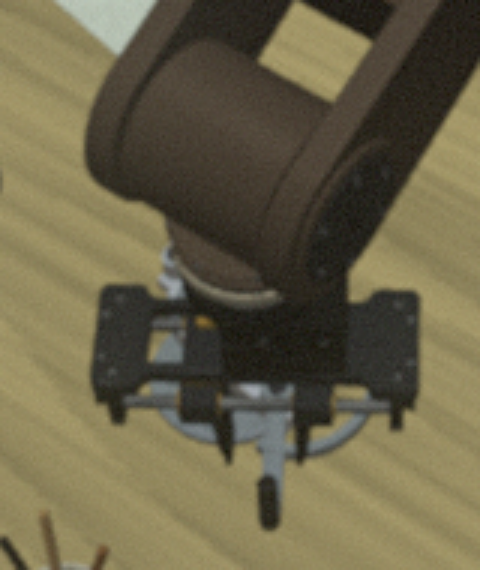

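The fingers straddle the latch post at crop (270,500). Descending to z 212 and closing to a loose cage.

Call:
play_rows(targets=[{"linear": [0,0,25],"turn": 0},{"linear": [0,0,50],"turn": 0},{"linear": [0,0,70],"turn": 0},{"linear": [0,0,78],"turn": 0},{"linear": [0,0,78],"turn": 0},{"linear": [0,0,78],"turn": 0}])

```text
t: 19.1
eef_pos: [661.3, 65.4, 214.2]
tcp_rot: [3.141, -0.001, 0.606]
ft_force: [-0.5, 0.1, -0.5]
opening: 0.401
```

Call:
play_rows(targets=[{"linear": [0,0,0],"turn": 0},{"linear": [0,0,0],"turn": 0},{"linear": [0,0,0],"turn": 0},{"linear": [0,0,0],"turn": 0}], hand=20)

```text
t: 19.6
eef_pos: [661.1, 65.6, 213.2]
tcp_rot: [-3.142, -0.0, 0.607]
ft_force: [-0.6, 0.1, 1.3]
opening: 0.212
```

```bash
python3 - <<'E'
from h import *
s=env.state();print(s["eef_pos"],s["tcp_rot"],s["t"],s["ft_force"],s["moment"])
p,d=env.read_camera("scene");cv2.imwrite(f"pics/s9.png",cv2.resize(p[120:310,220:380,::-1],None,fx=3,fy=3))
E
```

```text
[661.07345583  65.57380557 213.24323365] [-3.14151020e+00 -6.29573971e-05  6.06831593e-01] 19.6 [-0.55174461  0.12060025  1.28823785] [-0.08371511  0.15302603  0.0135428 ]
```

View pics/s9.png

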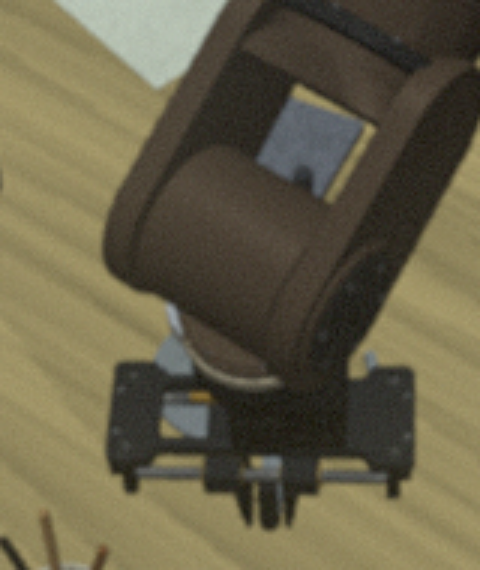

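The post is caged at crop (270,510). Swinging the latch towards the pin, where slack is expected until about -1.5.

Call:
play_rows(targets=[{"linear": [-0.3,-8,0],"turn": -0.08},{"linear": [-1.3,-15.9,0],"turn": -0.16},{"linear": [-2.9,-23.8,0],"turn": -0.24},{"linear": [-5.1,-31.5,0],"turn": -0.32},{"linear": [-7.9,-38.9,0],"turn": -0.4},{"linear": [-12.2,-47.9,0],"turn": -0.5},{"linear": [-12.2,-47.9,0],"turn": -0.5}])

```text
t: 20.52
eef_pos: [623.6, 98.1, 213.4]
tcp_rot: [-3.142, -0.0, 1.107]
ft_force: [0.1, -0.2, -0.4]
opening: 0.209
```

```bash
cat > f.py <<'E'
from h import *
s=env.state();P=np.array(s["eef_pos"]);y=s["tcp_rot"][2];f=np.array(s["ft_force"])
th=np.arctan2(P[1]-9,P[0]-579)
T=np.array([np.sin(th),-np.cos(th)])
print("t",s["t"],"th",th.round(3),"r",np.hypot(P[0]-579,P[1]-9).round(1),"yaw",round(y,3),"latch",(th+3.632-2*np.pi).round(3),"Ftan",(f[:2]@T).round(2),"Frad",(f[:2]@[np.cos(th),np.sin(th)]).round(2),"fz",f[2].round(2),P.round(1))
E
python3 f.py
python3 - <<'E'
from h import *
p,d=env.read_camera("scene");cv2.imwrite(f"pics/s10.png",cv2.resize(p[120:310,220:380,::-1],None,fx=3,fy=3))
E
```

```text
t 20.525 th 1.107 r 99.6 yaw 1.107 latch -1.544 Ftan 0.17 Frad -0.14 fz -0.44 [623.6  98.1 213.4]
```

View pics/s10.png

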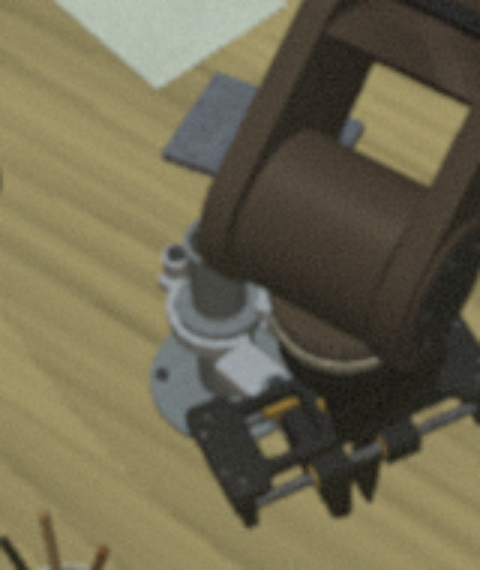

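Call:
play_rows(targets=[{"linear": [-0.1,-4,0],"turn": -0.04},{"linear": [-0.3,-8,0],"turn": -0.08},{"linear": [-0.7,-12,0],"turn": -0.12},{"linear": [-1.1,-15,0],"turn": -0.15},{"linear": [-1.1,-15,0],"turn": -0.15}])

```text
t: 21.2
eef_pos: [609.5, 103.8, 213.2]
tcp_rot: [-3.141, 0.0, 1.257]
ft_force: [-0.5, 1.2, 0.7]
opening: 0.212
```

```bash
python3 f.py
python3 - <<'E'
from h import *
p,d=env.read_camera("top");cv2.imwrite(f"pics/t10.png",cv2.resize(p[170:310,280:420,::-1],(600,600),interpolation=cv2.INTER_CUBIC))
p,d=env.read_camera("scene");cv2.imwrite(f"pics/s11.png",cv2.resize(p[120:310,220:380,::-1],None,fx=3,fy=3))
E
```

```text
t 21.2 th 1.26 r 99.5 yaw 1.257 latch -1.391 Ftan -0.8 Frad 0.98 fz 0.68 [609.5 103.8 213.2]
```

View pics/t10.png

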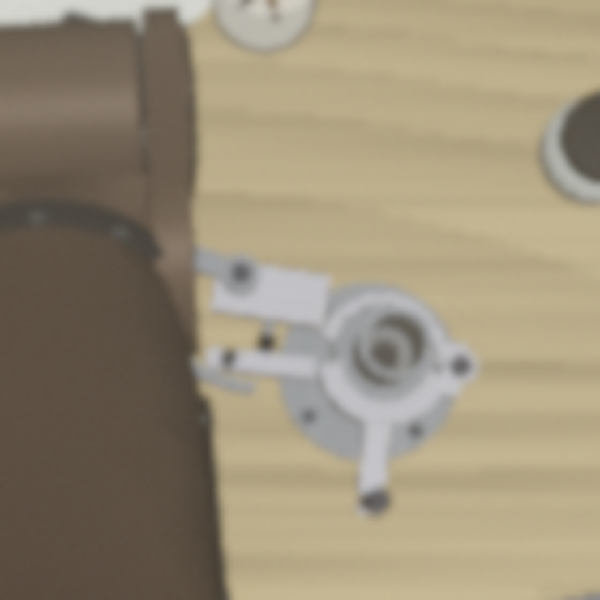

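View pics/s11.png

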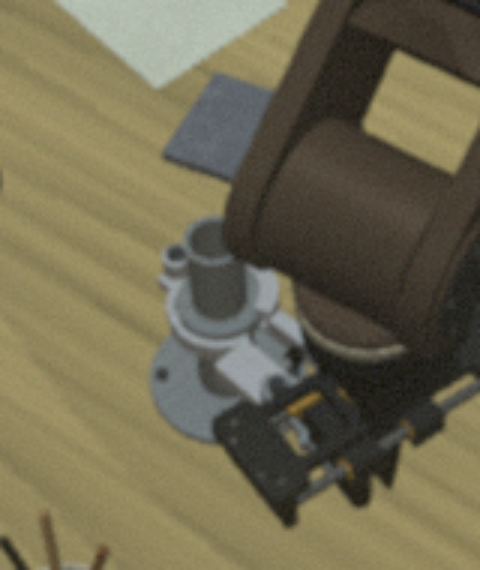

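The lever follows, and the hook tip at top crop (245,388) has passed round the pin at (228,357). I continue in 0.05–0.1 rad steps, reading the force each time.

Call:
play_rows(targets=[{"linear": [-0.1,-3,0],"turn": -0.03},{"linear": [-0.2,-6,0],"turn": -0.06},{"linear": [-0.3,-8,0],"turn": -0.08},{"linear": [-0.3,-8,0],"turn": -0.08}])

```text
t: 21.8
eef_pos: [601.9, 105.9, 213.2]
tcp_rot: [-3.141, -0.0, 1.337]
ft_force: [-0.6, 0.3, 0.4]
opening: 0.21
```

```bash
python3 f.py
```

```text
t 21.8 th 1.339 r 99.6 yaw 1.337 latch -1.312 Ftan -0.61 Frad 0.16 fz 0.37 [601.9 105.9 213.2]
```

Call:
play_rows(targets=[{"linear": [-0.1,-3,0],"turn": -0.03},{"linear": [-0.2,-6,0],"turn": -0.06},{"linear": [-0.3,-8,0],"turn": -0.08},{"linear": [-0.3,-8,0],"turn": -0.08}])

```text
t: 22.3
eef_pos: [594.0, 107.5, 213.3]
tcp_rot: [-3.141, -0.0, 1.417]
ft_force: [0.5, -0.6, -0.2]
opening: 0.209
```

```bash
python3 f.py
```

```text
t 22.3 th 1.42 r 99.6 yaw 1.417 latch -1.231 Ftan 0.55 Frad -0.56 fz -0.2 [594.  107.5 213.3]
```

Call:
play_rows(targets=[{"linear": [-0.1,-3,0],"turn": -0.03},{"linear": [-0.2,-6,0],"turn": -0.06},{"linear": [-0.2,-6,0],"turn": -0.06}])

```text
t: 22.68
eef_pos: [588.0, 108.2, 213.3]
tcp_rot: [-3.141, -0.0, 1.477]
ft_force: [0.4, 0.1, 0.0]
opening: 0.209
```

```bash
python3 f.py
```

```text
t 22.675 th 1.481 r 99.6 yaw 1.477 latch -1.171 Ftan 0.35 Frad 0.15 fz 0.01 [588.  108.2 213.3]
```

Call:
play_rows(targets=[{"linear": [-0.1,-3,0],"turn": -0.03},{"linear": [-0.2,-6,0],"turn": -0.06},{"linear": [-0.2,-6,0],"turn": -0.06}])

```text
t: 23.05
eef_pos: [582.0, 108.5, 213.3]
tcp_rot: [-3.141, -0.0, 1.537]
ft_force: [0.4, 0.1, 0.5]
opening: 0.209
```

```bash
python3 f.py
```

```text
t 23.05 th 1.541 r 99.5 yaw 1.537 latch -1.11 Ftan 0.36 Frad 0.06 fz 0.54 [582.  108.5 213.3]
```

Call:
play_rows(targets=[{"linear": [-0.1,-3,0],"turn": -0.03},{"linear": [-0.2,-6,0],"turn": -0.06},{"linear": [-0.2,-6,0],"turn": -0.06}])

```text
t: 23.42
eef_pos: [576.0, 108.5, 213.2]
tcp_rot: [-3.141, -0.0, 1.597]
ft_force: [0.7, -0.1, -0.9]
opening: 0.213
```

```bash
python3 f.py
```

```text
t 23.425 th 1.601 r 99.5 yaw 1.597 latch -1.05 Ftan 0.65 Frad -0.15 fz -0.88 [576.  108.5 213.2]
```

Call:
play_rows(targets=[{"linear": [-0.1,-3,0],"turn": -0.03},{"linear": [-0.2,-6,0],"turn": -0.06},{"linear": [-0.2,-6,0],"turn": -0.06}])

```text
t: 23.8
eef_pos: [570.0, 108.1, 213.2]
tcp_rot: [-3.141, -0.0, 1.657]
ft_force: [0.1, 0.5, -0.6]
opening: 0.208
```

```bash
python3 f.py
python3 - <<'E'
from h import *
p,d=env.read_camera("top");cv2.imwrite(f"pics/t12.png",cv2.resize(p[170:310,280:420,::-1],(600,600),interpolation=cv2.INTER_CUBIC))
p,d=env.read_camera("scene");cv2.imwrite(f"pics/s12.png",cv2.resize(p[120:310,220:380,::-1],None,fx=3,fy=3))
E
```

```text
t 23.8 th 1.662 r 99.5 yaw 1.657 latch -0.99 Ftan 0.16 Frad 0.51 fz -0.65 [570.  108.1 213.2]
```

View pics/t12.png

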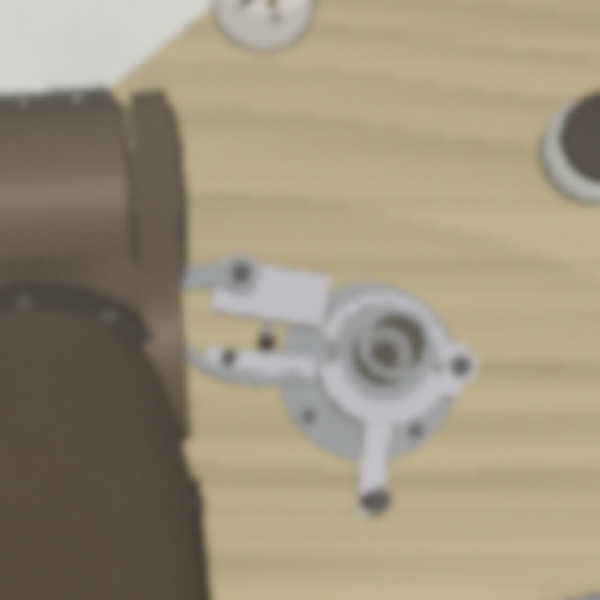

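View pics/s12.png

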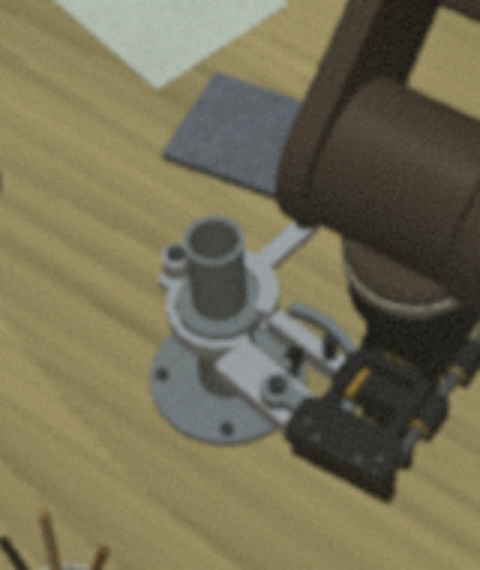

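The hook now runs round outside the pin, on an arc below (230,375), and there is still no tension. Continuing.

Call:
play_rows(targets=[{"linear": [-0.1,-3,0],"turn": -0.03},{"linear": [-0.2,-6,0],"turn": -0.06},{"linear": [-0.2,-6,0],"turn": -0.06}])

```text
t: 24.28
eef_pos: [564.0, 107.4, 213.3]
tcp_rot: [-3.141, -0.0, 1.717]
ft_force: [1.3, 0.8, 0.1]
opening: 0.213
```

```bash
python3 f.py
```

```text
t 24.275 th 1.722 r 99.5 yaw 1.717 latch -0.929 Ftan 1.45 Frad 0.58 fz 0.07 [564.  107.4 213.3]
```

Call:
play_rows(targets=[{"linear": [-0.1,-3,0],"turn": -0.03},{"linear": [-0.2,-6,0],"turn": -0.06},{"linear": [-0.2,-6,0],"turn": -0.06}])

```text
t: 24.65
eef_pos: [558.1, 106.3, 213.2]
tcp_rot: [-3.141, -0.0, 1.777]
ft_force: [-0.4, -0.7, 0.4]
opening: 0.214
```

```bash
python3 f.py
```

```text
t 24.65 th 1.782 r 99.5 yaw 1.777 latch -0.869 Ftan -0.57 Frad -0.56 fz 0.38 [558.1 106.3 213.2]
```

Call:
play_rows(targets=[{"linear": [-0.1,-3,0],"turn": -0.03},{"linear": [-0.2,-6,0],"turn": -0.06},{"linear": [-0.2,-6,0],"turn": -0.06}])

```text
t: 25.02
eef_pos: [552.3, 104.8, 213.2]
tcp_rot: [-3.141, -0.0, 1.837]
ft_force: [0.4, -0.2, 1.4]
opening: 0.211
```

```bash
python3 f.py
```

```text
t 25.025 th 1.843 r 99.5 yaw 1.837 latch -0.808 Ftan 0.31 Frad -0.29 fz 1.43 [552.3 104.8 213.2]
```

Call:
play_rows(targets=[{"linear": [-0.1,-3,0],"turn": -0.03},{"linear": [-0.2,-6,0],"turn": -0.06},{"linear": [-0.2,-6,0],"turn": -0.06}])

```text
t: 25.4
eef_pos: [546.6, 103.1, 213.2]
tcp_rot: [-3.141, -0.0, 1.897]
ft_force: [0.9, 0.7, 0.4]
opening: 0.215
```

```bash
python3 f.py
```

```text
t 25.4 th 1.902 r 99.5 yaw 1.897 latch -0.749 Ftan 1.09 Frad 0.31 fz 0.38 [546.6 103.1 213.2]
```

Call:
play_rows(targets=[{"linear": [-0.1,-3,0],"turn": -0.03},{"linear": [-0.2,-6,0],"turn": -0.06},{"linear": [-0.2,-6,0],"turn": -0.06}])

```text
t: 25.78
eef_pos: [541.3, 101.1, 213.3]
tcp_rot: [3.141, -0.0, 1.958]
ft_force: [2.9, 2.2, -1.5]
opening: 0.209
```

```bash
python3 f.py
```

```text
t 25.775 th 1.959 r 99.5 yaw 1.958 latch -0.692 Ftan 3.52 Frad 0.96 fz -1.48 [541.3 101.1 213.3]
```

Call:
play_rows(targets=[{"linear": [0,-1.5,0],"turn": -0.015},{"linear": [0,-3,0],"turn": -0.03},{"linear": [0,-3,0],"turn": -0.03},{"linear": [0,-3,0],"turn": -0.03}])

```text
t: 26.28
eef_pos: [538.9, 100.1, 213.2]
tcp_rot: [3.14, 0.0, 1.987]
ft_force: [5.6, 3.4, -3.2]
opening: 0.21
```

```bash
python3 f.py
```

```text
t 26.275 th 1.986 r 99.6 yaw 1.987 latch -0.666 Ftan 6.46 Frad 0.86 fz -3.18 [538.9 100.1 213.2]
```

Call:
play_rows(targets=[{"linear": [0,-1,0],"turn": -0.01},{"linear": [0,-1.5,0],"turn": -0.015},{"linear": [0,-1.5,0],"turn": -0.015},{"linear": [0,-1.5,0],"turn": -0.015}])

```text
t: 26.78
eef_pos: [537.8, 99.6, 213.2]
tcp_rot: [3.14, 0.0, 2.002]
ft_force: [7.7, 5.1, -3.7]
opening: 0.211
```

```bash
python3 f.py
python3 - <<'E'
from h import *
for i in range(2):
  p,d=env.read_camera("top")
cv2.imwrite(f"pics/t13.png",cv2.resize(p[170:310,280:420,::-1],(600,600),interpolation=cv2.INTER_CUBIC))
p,d=env.read_camera("scene");cv2.imwrite(f"pics/s13.png",cv2.resize(p[120:310,220:380,::-1],None,fx=3,fy=3))
E
python3 f.py
```

```text
t 26.775 th 1.998 r 99.5 yaw 2.002 latch -0.653 Ftan 9.15 Frad 1.41 fz -3.75 [537.8  99.6 213.2]
t 26.925 th 1.998 r 99.5 yaw 2.002 latch -0.653 Ftan 9.53 Frad 1.17 fz -4.36 [537.8  99.6 213.3]
```

View pics/t13.png

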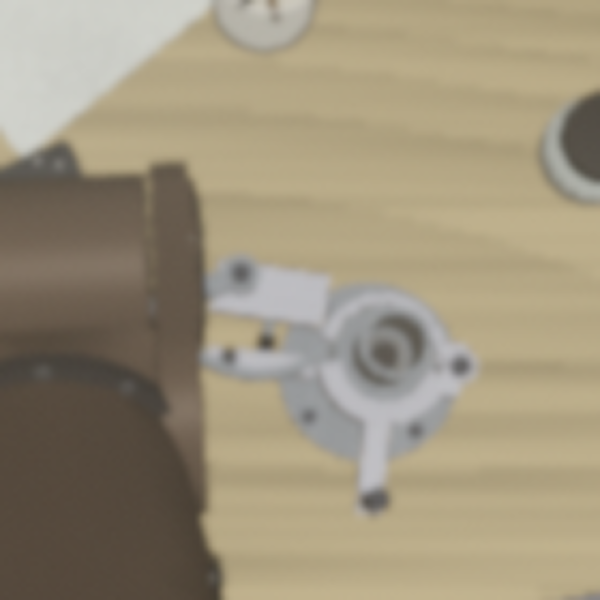

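View pics/s13.png

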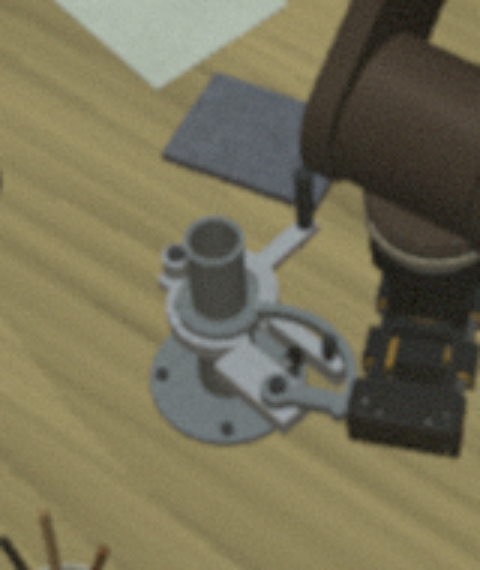

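The force now reads 9 N and is rising faster than the 2–5 N per 0.1 rad described. Before going on I check whether the reading really comes from the post, using the moment, and whether the hook tip is clear of the nozzle.

```bash
python3 - <<'E'
from h import *
for i in range(3):
    s=env.state();print(np.round(s["ft_force"],2),np.round(s["moment"],3),np.round(s["eef_pos"],2),np.round(s["tcp_rot"],4))
    p,d=env.read_camera("top" if i else "scene")
    np.save(f"z{i}_p.npy",p)
    if i==0: cv2.imwrite("pics/z0.png",cv2.resize(p[205:275,275:345,::-1],(600,600),interpolation=cv2.INTER_CUBIC))
    if i==1: cv2.imwrite("pics/z1.png",cv2.resize(p[225:285,322:402,::-1],(800,600),interpolation=cv2.INTER_CUBIC))
E
```

```text
[ 8.19  5.01 -4.36] [ 0.791 -1.112  0.011] [537.79  99.59 213.25] [3.1396e+00 2.0000e-04 2.0022e+00]
[ 7.45  4.68 -4.71] [ 0.798 -1.142  0.03 ] [537.79  99.62 213.25] [3.1395e+00 1.0000e-04 2.0022e+00]
[ 5.97  5.79 -4.52] [ 0.743 -1.136  0.049] [537.81  99.58 213.27] [3.1395e+00 2.0000e-04 2.0022e+00]
```

View pics/z0.png

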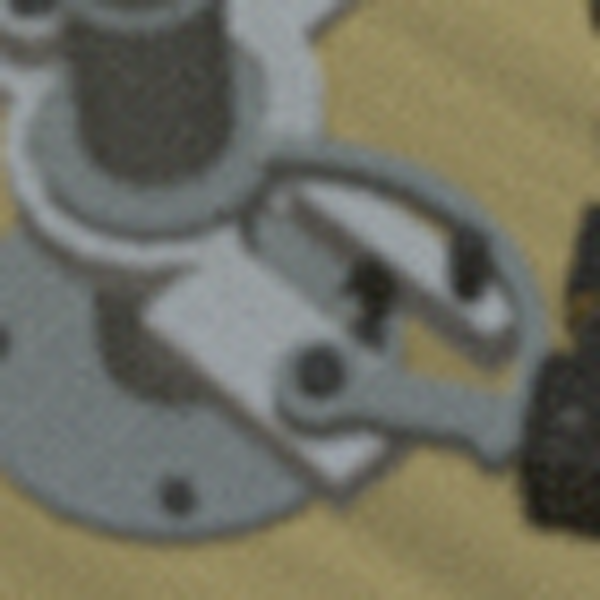

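View pics/z1.png

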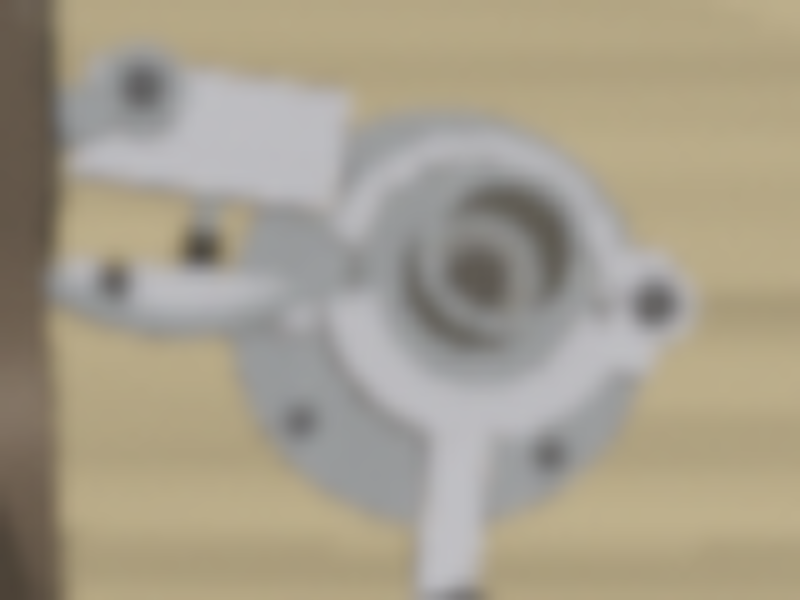

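```bash
python3 - <<'E'
from h import *
q=lambda x,y:(275+x*70/600-.44,205+y*70/600-.44)
piv=np.array([579,9])
for nm,uv in dict(tip_in=(268,178),tip_out=(262,150),hook_top=(350,150)).items():
    for z in(118,128):
        P=onz("scene",q(*uv),z)[0];print(nm,z,P.round(1),"r piv",np.hypot(*(P[:2]-piv)).round(1),"d nozzle",np.hypot(*(P[:2]-[532,-79.4])).round(1))
# overlay expected: lever axis pixel and nozzle pipe circle at z=123 r20
im=cv2.imread("pics/z0.png");a=np.linspace(0,6.28,80)
for r,z,c in((20,123,(0,0,255)),(32,106,(0,255,0))):
    w=proj("scene",np.c_[532+r*np.cos(a),-79.4+r*np.sin(a),a*0+z]);cv2.polylines(im,[((w-[275,205]+.5)*600/70).astype(int)],True,c,1)
for r,z,c in((62,128,(255,0,0)),):
    w=proj("scene",np.c_[579+r*np.cos(a),9+r*np.sin(a),a*0+z]);cv2.polylines(im,[((w-[275,205]+.5)*600/70).astype(int)],True,c,1)
cv2.imwrite("pics/z2.png",im)
E
```

```text
tip_in 118 [535.3 -41.9 118. ] r piv 67.1 d nozzle 37.7
tip_in 128 [540.7 -37.2 128. ] r piv 60.1 d nozzle 43.0
tip_out 118 [529.5 -48.2 118. ] r piv 75.7 d nozzle 31.3
tip_out 128 [534.9 -43.5 128. ] r piv 68.6 d nozzle 36.0
hook_top 118 [516.7 -30.7 118. ] r piv 73.9 d nozzle 51.0
hook_top 128 [522.2 -26.2 128. ] r piv 66.8 d nozzle 54.1
```

View pics/z2.png

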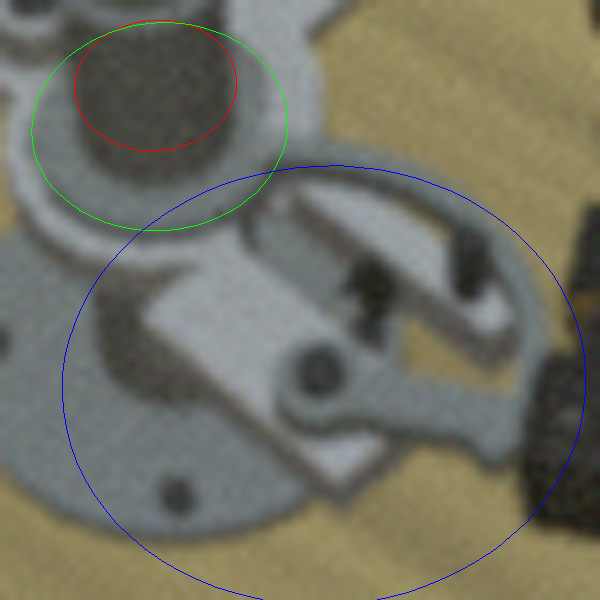

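The hook tip is about 36 mm from the nozzle axis, so it is clear. The inner edge of the hook lies against the pin, and the force line passes through the tool axis, so the load is at the post. I hold still for a moment and read again.

Call:
play_rows(targets=[{"linear": [0,0,0],"turn": 0},{"linear": [0,0,0],"turn": 0}])

```text
t: 27.32
eef_pos: [537.8, 99.6, 213.2]
tcp_rot: [3.14, 0.0, 2.002]
ft_force: [7.0, 4.5, -4.4]
opening: 0.213
```

```bash
python3 f.py
```

```text
t 27.325 th 1.998 r 99.6 yaw 2.002 latch -0.653 Ftan 8.24 Frad 1.17 fz -4.36 [537.8  99.6 213.2]
```

Call:
play_rows(targets=[{"linear": [0,-0.5,0],"turn": -0.005},{"linear": [0,-0.8,0],"turn": -0.008},{"linear": [0,-0.8,0],"turn": -0.008},{"linear": [0,-0.8,0],"turn": -0.008}])

```text
t: 27.82
eef_pos: [537.2, 99.3, 213.3]
tcp_rot: [3.139, 0.0, 2.01]
ft_force: [7.9, 5.3, -5.0]
opening: 0.21
```

```bash
python3 f.py
```

```text
t 27.825 th 2.005 r 99.5 yaw 2.01 latch -0.647 Ftan 9.38 Frad 1.52 fz -5.04 [537.2  99.3 213.3]
```

```bash
python3 - <<'E'
from h import *
for i in range(2):
    p,d=env.read_camera("top");np.save(f"t14_{i}.npy",p)
p,d=env.read_camera("scene");np.save("s14.npy",p)
a={k:cv2.imread(f"pics/{k}.png",0).astype(np.float32) for k in("t10","t12","t13")}
for i in range(2):
    q=np.load(f"t14_{i}.npy");a[f"t14{i}"]=cv2.cvtColor(cv2.resize(q[170:310,280:420,::-1],(600,600),interpolation=cv2.INTER_CUBIC),cv2.COLOR_BGR2GRAY).astype(np.float32)
s={k:cv2.imread(f"pics/{k}.png",0).astype(np.float32) for k in("s12","s13")}
q=np.load("s14.npy");s["s14"]=cv2.cvtColor(cv2.resize(q[120:310,220:380,::-1],None,fx=3,fy=3),cv2.COLOR_BGR2GRAY).astype(np.float32)
def pc(A,B,x0,y0,x1,y1,sc):
    A=A[y0:y1,x0:x1].copy();B=B[y0:y1,x0:x1].copy();w=cv2.createHanningWindow((x1-x0,y1-y0),cv2.CV_32F)
    (dx,dy),r=cv2.phaseCorrelate(A-A.mean(),B-B.mean(),w);return round(dx/sc,2),round(dy/sc,2),round(r,2)
for k in("t12","t13","t140","t141"):
    print(k,"post",pc(a["t10"],a[k],335,455,415,535,4.286),"static",pc(a["t10"],a[k],395,400,445,460,4.286),"hinge",pc(a["t10"],a[k],430,335,500,400,4.286),"pin",pc(a["t10"],a[k],210,335,265,375,4.286))
for k in("s13","s14"):
    print(k,"post",pc(s["s12"],s[k],270,215,320,260,3),"static",pc(s["s12"],s[k],140,350,260,440,3),"pin",pc(s["s12"],s[k],315,325,350,365,3))
E
python3 f.py
```

```text
t12 post (-0.02, 0.0, 0.75) static (-0.11, 0.09, 0.58) hinge (-0.03, -0.02, 0.81) pin (0.01, -0.04, 0.63)
t13 post (-0.05, 0.06, 0.73) static (-0.03, 0.0, 0.71) hinge (-0.06, -0.02, 0.77) pin (0.03, 0.01, 0.54)
t140 post (-0.01, 0.04, 0.65) static (-0.03, -0.03, 0.73) hinge (0.05, 0.02, 0.77) pin (0.0, -0.08, 0.5)
t141 post (-0.02, 0.03, 0.7) static (-0.12, 0.01, 0.53) hinge (0.01, 0.0, 0.79) pin (-0.02, -0.13, 0.51)
s13 post (0.96, 0.08, 0.33) static (0.04, 0.04, 0.38) pin (-1.01, 0.0, 0.5)
s14 post (0.21, 0.15, 0.44) static (0.05, -0.01, 0.41) pin (-0.99, -0.0, 0.4)
t 27.975 th 2.005 r 99.5 yaw 2.01 latch -0.647 Ftan 9.48 Frad 2.15 fz -5.0 [537.2  99.3 213.3]
```

Two readings disagree. The force of 9.4 N suggests about 30 N of pull, but the ring has hardly moved in the images (under 0.1 px at the post). I take a closer look around the gripper before going further.

```bash
python3 - <<'E'
from h import *
p=np.load("s14.npy")
cv2.imwrite("pics/z3.png",cv2.resize(p[190:290,270:400,::-1],(780,600),interpolation=cv2.INTER_CUBIC))
p=np.load("t14_1.npy")
cv2.imwrite("pics/z4.png",cv2.resize(p[180:300,230:390,::-1],(800,600),interpolation=cv2.INTER_CUBIC))
E
```

```text
(no output)
```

View pics/z3.png

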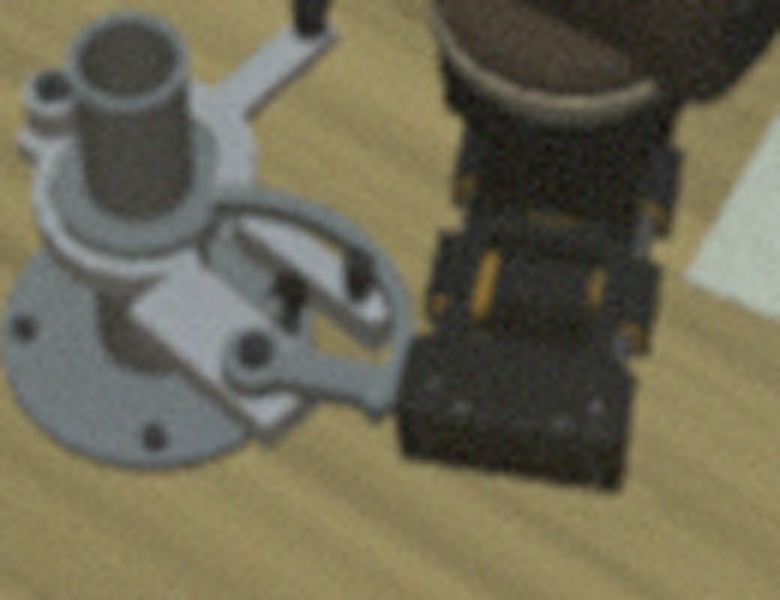

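View pics/z4.png

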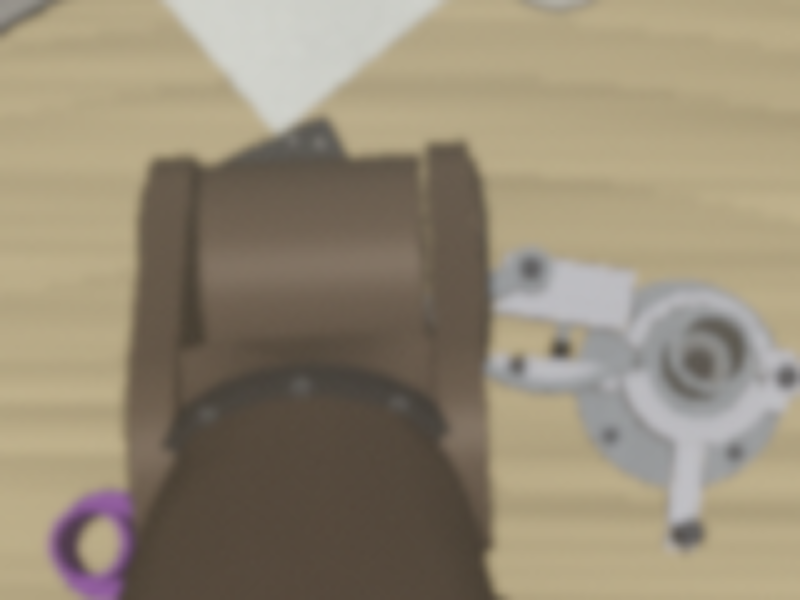

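Nothing obstructs the gripper or the hook. A total of up to about 11 N is within the stated safe band whatever the stiffness, so I take one more small step and check the ring again.

Call:
play_rows(targets=[{"linear": [0,-0.5,0],"turn": -0.005},{"linear": [0,-0.5,0],"turn": -0.005},{"linear": [0,-0.5,0],"turn": -0.005}])

```text
t: 28.35
eef_pos: [536.8, 99.1, 213.2]
tcp_rot: [3.139, 0.0, 2.015]
ft_force: [7.9, 5.8, -5.2]
opening: 0.212
```

```bash
python3 f.py; cat > ring.py <<'E'
from h import *
import sys
def T(k):
    if k.endswith(".npy"):
        q=np.load(k);return cv2.cvtColor(cv2.resize(q[170:310,280:420,::-1],(600,600),interpolation=cv2.INTER_CUBIC),cv2.COLOR_BGR2GRAY).astype(np.float32)
    return cv2.imread(k,0).astype(np.float32)
N=[]
F=[]
for i in range(3):
    p,d=env.read_camera("top");np.save(f"{sys.argv[1]}_{i}.npy",p);F.append(env.state()["ft_force"])
a=T("pics/t12.png")
for i in range(3):
    b=T(f"{sys.argv[1]}_{i}.npy")
    o=[]
    for (x0,y0,x1,y1) in((335,400,415,535),(430,335,500,400),(205,335,270,375)):
        w=np.eye(2,3,dtype=np.float32)
        A=a[y0:y1,x0:x1];
        m=np.full(A.shape,255,np.uint8)
        cc,w=cv2.findTransformECC(A,b[y0-20:y1+20,x0-20:x1+20],np.float32([[1,0,20],[0,1,20]]),cv2.MOTION_TRANSLATION,(3,200,1e-6),None,5)
        o.append((w[:,2]-20)/4.286)
    N.append(o)
N=np.array(N);print("post,hinge,pin shift px",N.mean(0).round(3).tolist(),"sd",N.std(0).round(3).max())
y=env.state()["eef_pos"];th=np.arctan2(y[1]-9,y[0]-579);F=np.array(F);print("Ftan mean",(F[:,:2]@[np.sin(th),-np.cos(th)]).round(1))
E
python3 ring.py r1
```

```text
t 28.35 th 2.009 r 99.5 yaw 2.015 latch -0.643 Ftan 9.63 Frad 1.91 fz -5.18 [536.8  99.1 213.2]
post,hinge,pin shift px [[-0.11999999731779099, -0.1720000058412552], [0.0020000000949949026, -0.02199999988079071], [0.23899999260902405, -0.27900001406669617]] sd 0.004
Ftan mean [ 9.7  9.8 10.3]
```

A sub-pixel fit now shows the pin drawn by about 0.7 mm towards the latch pivot, and the ring post has turned to match. So the ring really is tightening, only more steeply than described. I take one more small step to reach the middle of the right band, with total ≈ 11 N against the 16 N or more that would mark overtightening.

Call:
play_rows(targets=[{"linear": [0,-0.6,0],"turn": -0.006},{"linear": [0,-1,0],"turn": -0.01},{"linear": [0,-1,0],"turn": -0.01},{"linear": [0,-1,0],"turn": -0.01}])

```text
t: 29.0
eef_pos: [535.9, 98.7, 213.3]
tcp_rot: [3.139, 0.0, 2.025]
ft_force: [8.1, 6.1, -6.0]
opening: 0.212
```

```bash
python3 f.py; python3 ring.py r2
```

```text
t 29.0 th 2.018 r 99.5 yaw 2.025 latch -0.633 Ftan 9.98 Frad 1.96 fz -6.01 [535.9  98.7 213.3]
post,hinge,pin shift px [[-0.16599999368190765, -0.1589999943971634], [0.004000000189989805, -0.026000000536441803], [0.30399999022483826, -0.29899999499320984]] sd 0.003
Ftan mean [ 9.7 10.8 10.9]
```

Call:
play_rows(targets=[{"linear": [0,-0.7,0],"turn": -0.007},{"linear": [0,-1.4,0],"turn": -0.014},{"linear": [0,-2,0],"turn": -0.02},{"linear": [0,-2,0],"turn": -0.02}])

```text
t: 29.65
eef_pos: [534.2, 97.9, 213.2]
tcp_rot: [3.139, 0.0, 2.045]
ft_force: [8.5, 6.9, -5.9]
opening: 0.21
```

```bash
python3 f.py; python3 ring.py r3
```

```text
t 29.65 th 2.037 r 99.6 yaw 2.045 latch -0.614 Ftan 10.71 Frad 2.31 fz -5.9 [534.2  97.9 213.2]
post,hinge,pin shift px [[-0.17000000178813934, -0.1860000044107437], [0.006000000052154064, -0.029999999329447746], [0.460999995470047, -0.38100001215934753]] sd 0.004
Ftan mean [10.9 10.7 11.3]
```

The slope has flattened to about 2.6 N per 0.1 rad. From the earlier push, the buffer stiffness is about 10 N/mm at the pin. With about 1 mm of draw that gives only about 10 N of pull, which disagrees with the 10.9 N felt at the post. I back off into the middle of the cage to check the sensor zero and the lever.

Call:
play_rows(targets=[{"linear": [0,1.5,0],"turn": 0},{"linear": [0,3.5,0],"turn": 0},{"linear": [0,3.5,0],"turn": 0},{"linear": [0,3.5,0],"turn": 0}])

```text
t: 30.3
eef_pos: [536.1, 99.0, 213.2]
tcp_rot: [-3.141, -0.0, 2.045]
ft_force: [0.3, 0.6, 0.3]
opening: 0.211
```

```bash
python3 f.py; python3 ring.py r4;python3 - <<'E'
from h import *
s=env.state();print(np.round(s["moment"],3))
p,d=env.read_camera("scene");np.save("s15.npy",p)
E
```

```text
t 30.3 th 2.015 r 99.6 yaw 2.045 latch -0.636 Ftan 0.56 Frad 0.43 fz 0.33 [536.1  99.  213.2]
post,hinge,pin shift px [[-0.18400000035762787, -0.1809999942779541], [0.0010000000474974513, -0.03099999949336052], [0.2280000001192093, -0.39800000190734863]] sd 0.003
Ftan mean [-1.1  0.5  0.2]
[-0.08   0.041  0.006]
```

Call:
play_rows(targets=[{"linear": [0,-2.2,0],"turn": 0},{"linear": [0,-2.2,0],"turn": 0}])

```text
t: 30.75
eef_pos: [534.7, 98.2, 213.3]
tcp_rot: [3.14, 0.0, 2.045]
ft_force: [3.5, 2.6, -1.8]
opening: 0.213
```

```bash
python3 f.py
```

```text
t 30.75 th 2.032 r 99.6 yaw 2.045 latch -0.619 Ftan 4.24 Frad 0.77 fz -1.82 [534.7  98.2 213.3]
```

Call:
play_rows(targets=[{"linear": [0,-0.6,0],"turn": 0},{"linear": [0,-0.6,0],"turn": 0}])

```text
t: 31.0
eef_pos: [534.5, 98.1, 213.3]
tcp_rot: [3.139, 0.0, 2.045]
ft_force: [6.3, 5.3, -3.7]
opening: 0.21
```

```bash
python3 f.py
```

```text
t 31.0 th 2.034 r 99.6 yaw 2.045 latch -0.617 Ftan 7.98 Frad 1.98 fz -3.72 [534.5  98.1 213.3]
```

Call:
play_rows(targets=[{"linear": [0,-0.6,0],"turn": 0},{"linear": [0,-0.6,0],"turn": 0}])

```text
t: 31.25
eef_pos: [534.3, 98.0, 213.3]
tcp_rot: [3.139, 0.0, 2.045]
ft_force: [6.7, 6.5, -4.6]
opening: 0.208
```

```bash
python3 f.py
```

```text
t 31.25 th 2.036 r 99.6 yaw 2.045 latch -0.615 Ftan 8.88 Frad 2.82 fz -4.58 [534.3  98.  213.3]
```

The sensor zero is clean. The lever stayed put and the ring stayed drawn when unloaded. However, my slack readings near 0 N came after quick steps in which the lever may have coasted away from the finger, so the true slack friction is unknown. I turn the lever back into slack and re-approach slowly to calibrate it.

Call:
play_rows(targets=[{"linear": [-0.1,5,0],"turn": 0.05},{"linear": [-0.5,10,0],"turn": 0.1},{"linear": [-1.1,14.9,0],"turn": 0.15},{"linear": [-2,19.9,0],"turn": 0.2},{"linear": [-3.1,24.7,0],"turn": 0.25},{"linear": [-4.5,29.6,0],"turn": 0.3},{"linear": [-4.5,29.6,0],"turn": 0.3}])

```text
t: 32.12
eef_pos: [561.6, 106.9, 213.1]
tcp_rot: [-3.141, 0.0, 1.745]
ft_force: [0.2, -0.2, -0.6]
opening: 0.208
```

```bash
python3 f.py; python3 ring.py r5
```

```text
t 32.125 th 1.747 r 99.5 yaw 1.745 latch -0.904 Ftan 0.21 Frad -0.24 fz -0.64 [561.6 106.9 213.1]
post,hinge,pin shift px [[-0.008999999612569809, -0.01600000075995922], [0.006000000052154064, -0.004999999888241291], [-0.02800000086426735, 0.003000000026077032]] sd 0.004
Ftan mean [-0.2 -0.5  0.3]
```

Call:
play_rows(targets=[{"linear": [0,-2,0],"turn": -0.02},{"linear": [-0.1,-4,0],"turn": -0.04},{"linear": [-0.2,-5,0],"turn": -0.05},{"linear": [-0.2,-6,0],"turn": -0.06},{"linear": [-0.2,-7,0],"turn": -0.07},{"linear": [-0.3,-7.6,0],"turn": -0.076},{"linear": [-0.3,-8.2,0],"turn": -0.082}])

```text
t: 33.15
eef_pos: [553.8, 105.3, 213.3]
tcp_rot: [3.141, 0.0, 1.827]
ft_force: [2.3, -0.5, -0.4]
opening: 0.21
```

```bash
python3 f.py
```

```text
t 33.15 th 1.826 r 99.5 yaw 1.827 latch -0.825 Ftan 2.1 Frad -1.05 fz -0.36 [553.8 105.3 213.3]
```

Call:
play_rows(targets=[{"linear": [0,-0.6,0],"turn": -0.006},{"linear": [0,-1.2,0],"turn": -0.012},{"linear": [0,-1.8,0],"turn": -0.018},{"linear": [0,-2.4,0],"turn": -0.024}])

```text
t: 33.65
eef_pos: [551.4, 104.6, 213.3]
tcp_rot: [3.141, 0.0, 1.851]
ft_force: [1.6, -0.1, -1.0]
opening: 0.21
```

```bash
python3 f.py
```

```text
t 33.65 th 1.852 r 99.5 yaw 1.851 latch -0.799 Ftan 1.52 Frad -0.56 fz -1.01 [551.4 104.6 213.3]
```

Call:
play_rows(targets=[{"linear": [0,-0.6,0],"turn": -0.006},{"linear": [0,-1.2,0],"turn": -0.012},{"linear": [0,-1.8,0],"turn": -0.018},{"linear": [0,-2.4,0],"turn": -0.024}])

```text
t: 34.15
eef_pos: [549.0, 104.0, 213.2]
tcp_rot: [3.142, -0.0, 1.875]
ft_force: [2.2, -0.9, 0.2]
opening: 0.211
```

```bash
python3 f.py
```

```text
t 34.15 th 1.876 r 99.6 yaw 1.875 latch -0.775 Ftan 1.77 Frad -1.54 fz 0.18 [549.  104.  213.2]
```

Call:
play_rows(targets=[{"linear": [0,-0.6,0],"turn": -0.006},{"linear": [0,-1.2,0],"turn": -0.012},{"linear": [0,-1.8,0],"turn": -0.018},{"linear": [0,-2.4,0],"turn": -0.024}])

```text
t: 34.65
eef_pos: [546.9, 103.3, 213.2]
tcp_rot: [3.141, -0.0, 1.899]
ft_force: [3.6, -0.3, -1.1]
opening: 0.213
```

```bash
python3 f.py
```

```text
t 34.65 th 1.899 r 99.6 yaw 1.899 latch -0.752 Ftan 3.33 Frad -1.45 fz -1.08 [546.9 103.3 213.2]
```

Call:
play_rows(targets=[{"linear": [0,-0.6,0],"turn": -0.006},{"linear": [0,-1.2,0],"turn": -0.012},{"linear": [0,-1.8,0],"turn": -0.018},{"linear": [0,-2.4,0],"turn": -0.024}])

```text
t: 35.15
eef_pos: [544.6, 102.5, 213.2]
tcp_rot: [3.141, -0.0, 1.923]
ft_force: [4.6, 0.2, -0.4]
opening: 0.21
```

```bash
python3 f.py
```

```text
t 35.15 th 1.923 r 99.7 yaw 1.923 latch -0.728 Ftan 4.36 Frad -1.4 fz -0.43 [544.6 102.5 213.2]
```

This works: slack friction is about 1.8 N, and the force then rises at about 4.5 N per 0.1 rad, as described. Continuing slowly.

Call:
play_rows(targets=[{"linear": [0,-0.6,0],"turn": -0.006},{"linear": [0,-1.2,0],"turn": -0.012},{"linear": [0,-1.8,0],"turn": -0.018},{"linear": [0,-2.4,0],"turn": -0.024}])

```text
t: 35.65
eef_pos: [542.5, 101.8, 213.3]
tcp_rot: [3.141, 0.0, 1.947]
ft_force: [5.5, 1.6, -1.1]
opening: 0.213
```

```bash
python3 f.py
```

```text
t 35.65 th 1.946 r 99.7 yaw 1.947 latch -0.705 Ftan 5.73 Frad -0.57 fz -1.14 [542.5 101.8 213.3]
```

Call:
play_rows(targets=[{"linear": [0,-0.6,0],"turn": -0.006},{"linear": [0,-1.2,0],"turn": -0.012},{"linear": [0,-1.8,0],"turn": -0.018},{"linear": [0,-2.4,0],"turn": -0.024}])

```text
t: 36.15
eef_pos: [540.4, 100.9, 213.3]
tcp_rot: [3.14, 0.0, 1.971]
ft_force: [6.8, 1.1, -2.3]
opening: 0.213
```

```bash
python3 f.py
```

```text
t 36.15 th 1.968 r 99.7 yaw 1.971 latch -0.683 Ftan 6.68 Frad -1.56 fz -2.32 [540.4 100.9 213.3]
```

Call:
play_rows(targets=[{"linear": [0,-0.6,0],"turn": -0.006},{"linear": [0,-1.2,0],"turn": -0.012},{"linear": [0,-1.8,0],"turn": -0.018},{"linear": [0,-2.4,0],"turn": -0.024}])

```text
t: 36.65
eef_pos: [538.4, 100.1, 213.3]
tcp_rot: [3.14, 0.0, 1.995]
ft_force: [7.7, 1.9, -3.8]
opening: 0.215
```

```bash
python3 f.py; python3 ring.py r6
```

```text
t 36.65 th 1.991 r 99.8 yaw 1.995 latch -0.661 Ftan 7.79 Frad -1.35 fz -3.82 [538.4 100.1 213.3]
post,hinge,pin shift px [[-0.07800000160932541, -0.13199999928474426], [0.004000000189989805, -0.01600000075995922], [0.10999999940395355, -0.2639999985694885]] sd 0.006
Ftan mean [7.3 7.3 7.6]
```

The curve is now clean and linear: 1.8 N slack, rising 5.2 N per 0.1 rad. At the earlier stop the rise was therefore about 9 N, in the right band. Continuing back to that point.

Call:
play_rows(targets=[{"linear": [0,-0.6,0],"turn": -0.006},{"linear": [0,-1.2,0],"turn": -0.012},{"linear": [0,-1.8,0],"turn": -0.018},{"linear": [0,-2.4,0],"turn": -0.024},{"linear": [0,-3,0],"turn": -0.03}])

```text
t: 37.42
eef_pos: [535.9, 98.9, 213.2]
tcp_rot: [3.139, 0.0, 2.025]
ft_force: [10.2, 3.7, -4.8]
opening: 0.214
```

```bash
python3 f.py
```

```text
t 37.425 th 2.018 r 99.7 yaw 2.025 latch -0.634 Ftan 10.8 Frad -1.02 fz -4.78 [535.9  98.9 213.2]
```

Call:
play_rows(targets=[{"linear": [0,-0.6,0],"turn": -0.006},{"linear": [0,-1.2,0],"turn": -0.012},{"linear": [0,-1.8,0],"turn": -0.018}])

```text
t: 37.8
eef_pos: [534.4, 98.3, 213.2]
tcp_rot: [3.139, 0.0, 2.043]
ft_force: [9.4, 4.2, -5.9]
opening: 0.209
```

```bash
python3 f.py; python3 ring.py r7
```

```text
t 37.8 th 2.034 r 99.8 yaw 2.043 latch -0.617 Ftan 10.25 Frad -0.47 fz -5.89 [534.4  98.3 213.2]
post,hinge,pin shift px [[-0.16300000250339508, -0.17000000178813934], [0.004000000189989805, -0.029999999329447746], [0.4309999942779541, -0.3659999966621399]] sd 0.006
Ftan mean [ 9.6 11.1 10.2]
```

The total is about 10.5 N, a rise of about 8.7 N over slack, which is in the right band. I stop here, back off into the cage, open and lift.

Call:
play_rows(targets=[{"linear": [0,2,0],"turn": 0},{"linear": [0,4,0],"turn": 0},{"linear": [0,4,0],"turn": 0}])

```text
t: 38.33
eef_pos: [536.6, 99.7, 213.1]
tcp_rot: [-3.141, -0.001, 2.043]
ft_force: [-0.6, 0.4, -0.1]
opening: 0.21
```

Call:
play_rows(targets=[{"linear": [0,0,0],"turn": 0},{"linear": [0,0,0],"turn": 0},{"linear": [0,0,0],"turn": 0},{"linear": [0,0,-20],"turn": 0},{"linear": [0,0,-50],"turn": 0},{"linear": [0,0,-90],"turn": 0},{"linear": [0,0,-110],"turn": 0},{"linear": [30,0,-110],"turn": 0},{"linear": [70,0,-110],"turn": 0},{"linear": [120,0,-110],"turn": 0},{"linear": [120,0,-110],"turn": 0}], hand=36)

```text
t: 39.7
eef_pos: [481.1, 208.5, 323.4]
tcp_rot: [3.142, -0.0, 2.046]
ft_force: [1.2, -0.3, 0.3]
opening: 0.38
```

```bash
python3 f.py; python3 ring.py r8; python3 - <<'E'
from h import *
p,d=env.read_camera("scene");cv2.imwrite("pics/s20.png",p[:,:,::-1]);cv2.imwrite("pics/s20c.png",cv2.resize(p[150:290,240:380,::-1],(600,600),interpolation=cv2.INTER_CUBIC))
P=cloud("scene",d);w=P[180:260,265:325].reshape(-1,3)
m=(w[:,2]>165)&(w[:,2]<185)&(abs(w[:,0]-532)<30)&(abs(w[:,1]+79)<30);print(m.sum(),np.median(w[m],0),np.percentile(w[m],[3,97],axis=0))
p,d=env.read_camera("top");cv2.imwrite("pics/t20.png",p[:,:,::-1])
E
```

```text
t 39.7 th 2.027 r 222.3 yaw 2.046 latch -0.624 Ftan 0.92 Frad -0.82 fz 0.32 [481.1 208.5 323.4]
post,hinge,pin shift px [[-0.17900000512599945, -0.18700000643730164], [0.006000000052154064, -0.03400000184774399], [0.026000000536441803, -0.4259999990463257]] sd 0.003
Ftan mean [ 0.9 -0.3 -0.1]
177 [530.41638886 -80.18603267 172.79857524] [[512.20802002 -99.92653514 165.83937744]
 [551.87193617 -60.38149467 177.58306119]]
```

View pics/s20c.png

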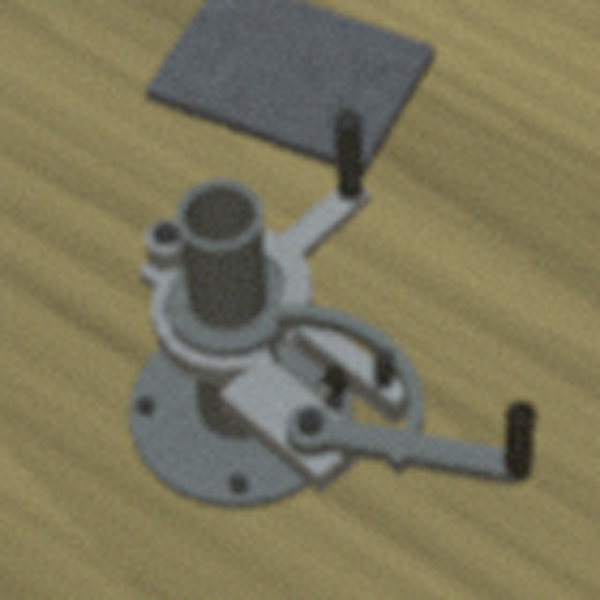

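View pics/t20.png

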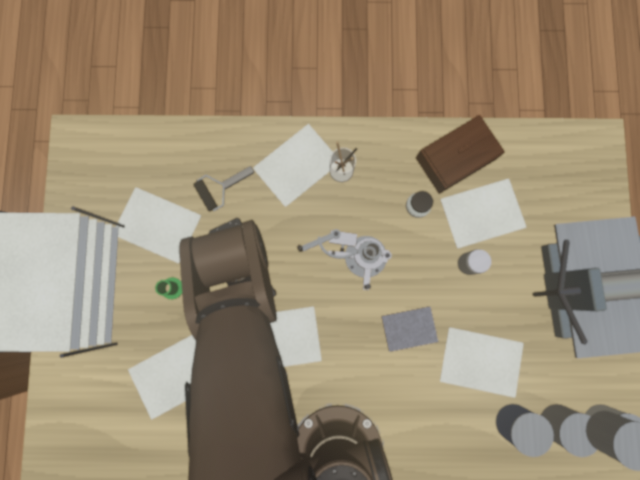

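The last pictures show the nozzle upright on the outlet, crop (222,260). The ring is shut with the hook round its pin at (385,370), and the latch lever stays where I left it, with its post at (520,440). The tin, pot, jar, lino block and roller are where they were. Handing in.

```bash
python3 -c "
from cell import env
env.job_done();print(env.state()['t'])"
```

```text
the job is handed in; nothing more can be done
the job is handed in; nothing more can be done
```

I set the grey nozzle flat on the outlet, swung the ring shut onto its buffer, drew it up snug with the latch, and handed the job in at about 40 s of the 72 s allowed.

**Last checks**
- **Nozzle:** its rim is about 175 mm up (depth median 173–174 mm) and centred on the seat.
- **Ring:** it stayed drawn in by about 1 mm at the catch pin after I let go.
- **Latch:** it took about 10.5 N at the post, about 8.7 N above the 1.8 N slack. That is in the right band and suggests roughly 35 N of pull, or about 28 N after letting go. The pull is worked out from your force figures, not measured directly.
- **Robot and bystanders:** the arm is clear of everything. The tin, pot, jar, roller and lino block are where they were. The carving tool was hidden under the arm in the last top view, so I did not check it.

**What disagreed or went wrong**
- **Buffer push:** I pushed the ring onto its buffer with about 27 N, more than the 3–8 N rise described, then backed off. The ring showed no harm.
- **First tightening:** my early slack readings were near zero and the force then rose too steeply, probably because the lever coasted ahead of the finger after quick steps. I turned the latch back to slack and closed it again slowly. The slow pass gave an even rise of about 5 N per 0.1 rad, as described, and ended at the same lever angle.

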